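# Stocktake of the fastener tins on the counting scale

### The arm

A 6-joint arm with a two-finger parallel gripper is mounted at the origin on the work surface. World frame = base frame: x ahead of the robot, y to its left, z up, the work surface at z = 0. Lengths are in m, angles in degrees, forces in N, time in s.
With the tool pointing down it reaches from about 0.25 to 0.775 m from the base axis. Payload 8.9 kg.
Tool frame: the origin (TCP) lies midway between the tips of the shut fingers; the grasp point (between the pads) lies 19 mm behind it; z points along the fingers, x is the direction in which the jaws open and shut, and the axes are right-handed (so a half turn about z gives the same grasp; the last joint's range is limited). The gripper opens to 85 mm and grips with 20 to 120 N. Pads are 22 mm wide; open, the fingers measure 114 mm over their backs; the gripper's body (76 mm by 85 mm) begins 54 mm behind the grasp point. The pads swing forward as they close: fully open they stand 13 mm farther back than shut.
Start: joints at [60.143, 16.656, -8.789, 64.555, 0, 82.019], TCP at [0.196, 0.487, 0.231] pointing down, gripper open.
Joint ranges: [-144.48, 144.48], [-52.06, 99.96], [-74.48, 78.29], [-112.23, 115.85], [-86.99, 84.42], [-180, 180]. Speed limits (degrees/s): [127.2, 127.2, 159.86, 180, 180, 180].

### API

Orientations are given as a 3x3 rotation matrix whose columns are the frame's x, y, z axes.
In Python, from plant import manip gives the robot as it stands.
- The arm moves only by the tool arm_command, never from a script. Its arguments are lists of equal length, an entry for each row: "twist": the turn, a rotation vector about the tool's x, y, z in degrees, a list of three; "slide": the shift along the tool's x, y, z in mm, a list of three; "jaw": the finger opening in mm, from 0 to 85.4. A call has 1 to 12 rows; each row shifts and turns the commanded pose from where the row before left it, along the tool's axes as they then stand; what a row does not reach is not made up. A row lasts 1/8 s, in which the tool goes at most 62.5 mm and 10.7 degrees, less where a joint would pass 70% of its speed; a pose out of reach is approached as far as the arm can. A call with a gripper value outside its range is refused whole. The fingers move at their own pace and stop on an object; "grip_force" is the grip in N (left out, the last holds). Time passes only in rows, so rows that do not move let the fingers close. It gives the time, the measured TCP pose, the force and the opening at its end, in the units of the state.
- manip.read_state(): the state, without advancing time (a new reading comes with each control period).
- manip.read_camera(name): name is "scene" or "side" or "wrist"; returns a dict with "pixels" (420x560x3 uint8, red, green, blue), "fx", "fy", "cx", "cy" (pixels), "rvec" (rotation vector, rad) and "tvec" (3), from world to camera coordinates, as OpenCV has them. Camera axes: x right, y down, z forward; pixel columns grow to the right and rows downward; lengths in m; the calibration is good to about 2 mm. A picture is of the moment at which its call begins. There is no depth.
- manip.close_job(): hands the job in, once; it reports no verdict.
The state is a dict: "clock": time; "qpos": joint angles; "qd": joint speeds; "tau": joint torques, N m; "ee_pos": TCP position; "eef_rot": TCP orientation; "ft_force": force on the tool from outside, world axes, zero at the start; "wrist_torque": the same for the moment, N m; "gripper_width": finger opening in m.
Only numpy, scipy, OpenCV 4.12 (cv2) and the standard library are available. Lean on these libraries where they do the work, as an engineer would, in place of code of your own. Each camera call takes 0.05 s, during which the arm holds its last target.

### The job

Log the fastener tins on the bench's counting scale: press its round zero key, then stand the tins one by one, lid up, in the tray pockets of their own size, from the smallest tin to the largest, and once all are in press the square count key and after it the long store key, pressing one key at a time and fully home. Some tins of the set may be missing: leave their pockets empty. At the end every tin must still be seated in its pocket, and the nail box, bottle and wrench left where they are.

Things in the scene. Friction and masses are not known exactly. Their poses are not given: they have to be found in the camera images.
- tin1_centre (a point): The smallest fastener tin of the set: closed round steel tin with a lid and a cardboard band, diameter 34 mm, height 48 mm; this point is its centre, half-way up (24 mm above its underside), z along its axis, lid towards +z. Stands lid up on the bench at the start; may be absent (its pocket then stays empty). About 0.1 kg.
- tin2_centre (a point): The second smallest fastener tin of the set: closed round steel tin with a lid and a cardboard band, diameter 40 mm, height 55 mm; this point is its centre, half-way up (27.5 mm above its underside), z along its axis, lid towards +z. Stands lid up on the bench at the start; may be absent (its pocket then stays empty).
- tin3_centre (a point): The middle fastener tin of the set: closed round steel tin with a lid and a cardboard band, diameter 46 mm, height 62 mm; this point is its centre, half-way up (31 mm above its underside), z along its axis, lid towards +z. Stands lid up on the bench at the start; may be absent (its pocket then stays empty).
- tin4_centre (a point): The second largest fastener tin of the set: closed round steel tin with a lid and a cardboard band, diameter 52 mm, height 69 mm; this point is its centre, half-way up (34.5 mm above its underside), z along its axis, lid towards +z. Stands lid up on the bench at the start; may be absent (its pocket then stays empty).
- tin5_centre (a point): The largest fastener tin of the set: closed round steel tin with a lid and a cardboard band, diameter 58 mm, height 76 mm; this point is its centre, half-way up (38 mm above its underside), z along its axis, lid towards +z. Stands lid up on the bench at the start; may be absent (its pocket then stays empty). About 0.36 kg.
- pocket1 (a point): Pocket 1 of the scale's aluminium tray: round hole 39 mm across, 18 mm deep, flat floor, for the 34 mm tin; this point is the centre of its mouth, level with the tray's top, 68 mm above the bench. Axes as the scale's. Seated, the tin stands 30 mm proud of the tray.
- pocket2 (a point): Pocket 2 of the scale's aluminium tray: round hole 45 mm across, 18 mm deep, flat floor, for the 40 mm tin; this point is the centre of its mouth, level with the tray's top, 68 mm above the bench. Axes as the scale's. Seated, the tin stands 37 mm proud of the tray.
- pocket3 (a point): Pocket 3 of the scale's aluminium tray: round hole 51 mm across, 18 mm deep, flat floor, for the 46 mm tin; this point is the centre of its mouth, level with the tray's top, 68 mm above the bench. Axes as the scale's. Seated, the tin stands 44 mm proud of the tray.
- pocket4 (a point): Pocket 4 of the scale's aluminium tray: round hole 57 mm across, 18 mm deep, flat floor, for the 52 mm tin; this point is the centre of its mouth, level with the tray's top, 68 mm above the bench. Axes as the scale's. Seated, the tin stands 51 mm proud of the tray.
- pocket5 (a point): Pocket 5 of the scale's aluminium tray: round hole 63 mm across, 18 mm deep, flat floor, for the 58 mm tin; this point is the centre of its mouth, level with the tray's top, 68 mm above the bench. Axes as the scale's. Seated, the tin stands 58 mm proud of the tray.
- scale: Grey counting scale fixed to the bench, 150 mm (its x, depth) by 401 mm (its y, width), body 50 mm high with the 100 mm deep, 18 mm thick tray on it; origin at the centre of its underside on the bench, z up. The five pockets lie in one row along its +y, smallest first, largest at the +y end, with 9 mm of metal between holes; the black key panel is its -y end, next to the smallest pocket. The x side nearest the robot is -x.
- zero_key_top (a point): Centre of the top of the zero key: white, round, 24 mm across, the one nearest the robot (scale's -x) of three keys in a line along the scale's x, 38 and 34 mm apart. Top 65 mm above the bench when up; pressed straight down.
- zero_key (a joint): Travel of the zero key in m: 0 up, 0.005 fully down. Spring key: starts to move at about 1.5 N, fully down at about 5 N, comes up by itself; counts as pressed beyond 0.0035 for 0.15 s.
- count_key_top (a point): Centre of the top of the count key: white, square, 22 mm, the middle one of three keys in a line along the scale's x, 38 and 34 mm apart. Top 65 mm above the bench when up; pressed straight down.
- count_key (a joint): Travel of the count key in m: 0 up, 0.005 fully down. Spring key: starts to move at about 1.5 N, fully down at about 5 N, comes up by itself; counts as pressed beyond 0.0035 for 0.15 s.
- store_key_top (a point): Centre of the top of the store key: white, long bar, 18 by 50 mm, long along the scale's y, the farthest from the robot of three keys in a line along the scale's x, 38 and 34 mm apart. Top 65 mm above the bench when up; pressed straight down.
- store_key (a joint): Travel of the store key in m: 0 up, 0.005 fully down. Spring key: starts to move at about 1.5 N, fully down at about 5 N, comes up by itself; counts as pressed beyond 0.0035 for 0.15 s.
- nail_box: Bystander: closed cardboard box 70 x 110 x 50 mm, origin at the centre of its underside.
- spray_bottle: Bystander: upright white bottle 52 mm across, 150 mm tall, origin at the centre of its underside.
- wrench: Bystander: steel wrench about 170 mm long lying on the bench.
There are look-alikes about, which are no part of the job. What is shaped like the part that bears tin4_centre but yellow is not meant.

How it is judged (in metres and radians):
On the way, in this order (a step that is already met when the one before it is completed fails the run):
1. the round zero key is pressed home (value of joint zero_key above 0.0035 m and value of joint each of count_key, store_key below 0.0015 m), for 0.15 s.
2. the 34 mm tin stands in pocket 1 and is let go (horizontal distance between tin1_centre and pocket1 below 0.006 m and z of tin1_centre in the frame of pocket1 between 0.002 and 0.01 m and angle between tin1_centre's own z axis and vertical below 0.12 rad and contact force between the fingers and tin1 below 0.1 N), for 0.2 s.
3. the 40 mm tin stands in pocket 2 and is let go (horizontal distance between tin2_centre and pocket2 below 0.006 m and z of tin2_centre in the frame of pocket2 between 0.0055 and 0.0135 m and angle between tin2_centre's own z axis and vertical below 0.12 rad and contact force between the fingers and tin2 below 0.1 N), for 0.2 s.
4. the 46 mm tin stands in pocket 3 and is let go (horizontal distance between tin3_centre and pocket3 below 0.006 m and z of tin3_centre in the frame of pocket3 between 0.009 and 0.017 m and angle between tin3_centre's own z axis and vertical below 0.12 rad and contact force between the fingers and tin3 below 0.1 N), for 0.2 s.
5. the 52 mm tin stands in pocket 4 and is let go (horizontal distance between tin4_centre and pocket4 below 0.006 m and z of tin4_centre in the frame of pocket4 between 0.0125 and 0.0205 m and angle between tin4_centre's own z axis and vertical below 0.12 rad and contact force between the fingers and tin4 below 0.1 N), for 0.2 s.
6. the 58 mm tin stands in pocket 5 and is let go (horizontal distance between tin5_centre and pocket5 below 0.006 m and z of tin5_centre in the frame of pocket5 between 0.016 and 0.024 m and angle between tin5_centre's own z axis and vertical below 0.12 rad and contact force between the fingers and tin5 below 0.1 N), for 0.2 s.
7. the square count key is pressed home, alone (value of joint count_key above 0.0035 m and value of joint each of zero_key, store_key below 0.0015 m), for 0.15 s.
8. the long store key is pressed home, alone (value of joint store_key above 0.0035 m and value of joint each of zero_key, count_key below 0.0015 m), for 0.15 s.
At the end, for the whole second after the job is handed in: Every tin present stands lid up in the pocket of its own size, within 6 mm of the pocket's centre, within 4 mm of fully down and within 0.12 rad of upright, at rest; all three keys are up again (under 1.5 mm) (horizontal distance between tin1_centre and pocket1 below 0.006 m and z of tin1_centre in the frame of pocket1 between 0.002 and 0.01 m and angle between each of tin1_centre, tin2_centre, tin3_centre, tin4_centre, tin5_centre's own z axis and vertical below 0.12 rad and linear speed of each of tin1, tin2, tin3, tin4, tin5 below 0.02 m/s and horizontal distance between tin2_centre and pocket2 below 0.006 m and z of tin2_centre in the frame of pocket2 between 0.0055 and 0.0135 m and horizontal distance between tin3_centre and pocket3 below 0.006 m and z of tin3_centre in the frame of pocket3 between 0.009 and 0.017 m and horizontal distance between tin4_centre and pocket4 below 0.006 m and z of tin4_centre in the frame of pocket4 between 0.0125 and 0.0205 m and horizontal distance between tin5_centre and pocket5 below 0.006 m and z of tin5_centre in the frame of pocket5 between 0.016 and 0.024 m and value of joint each of zero_key, count_key, store_key below 0.0015 m); the robot touches nothing.
It fails at once if the nail box is moved by more than 25 mm or tipped over (distance of nail_box from where it was at the start of the episode above 0.025 m or angle between nail_box's own z axis and vertical above 0.5 rad).
It fails at once if the spray bottle is moved by more than 25 mm or tipped over (distance of spray_bottle from where it was at the start of the episode above 0.025 m or angle between spray_bottle's own z axis and vertical above 0.5 rad).
It fails at once if the wrench is moved by more than 25 mm or tipped over (distance of wrench from where it was at the start of the episode above 0.025 m).
It fails at once if two keys are down at once (value of joint each of zero_key, count_key above 0.0025 m or value of joint each of zero_key, store_key above 0.0025 m or value of joint each of count_key, store_key above 0.0025 m).
Of tin1, tin2, tin3, tin4, tin5 only 4 to 5 are there at a start; the rules pass over those that are not, and their reading is None.
At some moment in a run one of tin1, tin2, tin3, tin4, tin5 may be knocked a few centimetres aside while the robot is not near it.
Once in a run the grip may slacken for a moment while it holds something.
It also fails if it takes over 208 s, if anything falls off the work surface, if the arm or the gripper's body presses on something with over 40 N, if the wrist force passes 120 N, or if a joint passes its speed limit or range.

## Working session

There is one attempt and no reset: what is moved stays moved. The work goes in short steps, Python scripts to look and compute and a tool call to move; the robot and the scene stay as the last step left them, time stands still between calls to the robot, and variables do not carry over. Pictures are saved under pics/ and viewed, and the job is handed in when it is done.

Besides the shell and the picture viewer there is one more tool, called after "Request:" as name(argument=value, ...) on one line, values as JSON. arm_command: Moves the arm, as the interface text tells. Its arguments: {"type":"object","properties":{"twist":{"type":"array","items":{"type":"array","items":{"type":"number"}}},"slide":{"type":"array","items":{"type":"array","items":{"type":"number"}}},"jaw":{"type":"array","items":{"type":"number"}},"grip_force":{"type":"number"}},"required":["twist","slide","jaw"]}

```bash
ls; mkdir -p pics; python3 - <<'E'
from plant import manip
import cv2
print(manip.read_state())
for n in ["scene","side","wrist"]:
    c=manip.read_camera(n); print(n,c["fx"],c["fy"],c["cx"],c["cy"],c["rvec"],c["tvec"])
    cv2.imwrite(f"pics/{n}0.png",c["pixels"][:,:,::-1])
E
```

```text
pics
{'clock': 0.0, 'qpos': array([ 6.01421894e+01,  1.66889330e+01, -8.83007878e+00,  6.45551182e+01,
       -2.18508270e-03,  8.20189975e+01]), 'qd': array([-0.127107  , -0.06014796,  0.04297499,  0.02487452, -0.03140727,
       -0.03874732]), 'tau': array([ 2.05565368e-03, -5.37145078e+01,  3.31371617e+01,  1.59019581e-02,
       -1.26452865e-04,  4.79076618e-06]), 'ee_pos': array([0.19540898, 0.48681146, 0.23073872]), 'eef_rot': array([[ 3.72611772e-01,  9.27987120e-01, -6.11048523e-04],
       [ 9.27986429e-01, -3.72612246e-01, -1.14106226e-03],
       [-1.28657524e-03, -1.41871508e-04, -9.99999162e-01]]), 'ft_force': array([-0.45288191,  0.70707047,  0.10220151]), 'wrist_torque': array([-0.00222513,  0.02516947,  0.00943654]), 'gripper_width': 0.08558661262065387}
scene 505.5206606916032 505.5206606916032 279.8778068326952 210.58530214363867 [ 1.45138864  2.30620515 -0.71306302] [ 0.19248631 -0.34272044  1.57482293]
side 466.855715115486 466.855715115486 284.2264068808433 211.73472798016206 [ 1.99700546 -0.65517487  0.41154805] [-0.39787521  0.225629    0.87217357]
wrist 346.8321002081453 346.8321002081453 278.7195592511935 212.13133362088763 [-2.39348045 -1.6176534  -0.23799382] [-0.5247946  -0.03655585  0.37806503]
```

View pics/scene0.png

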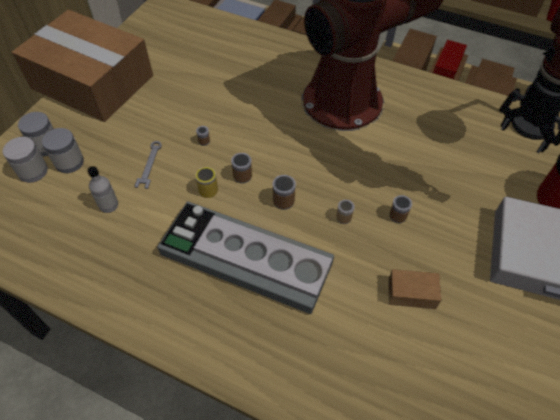

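View pics/side0.png

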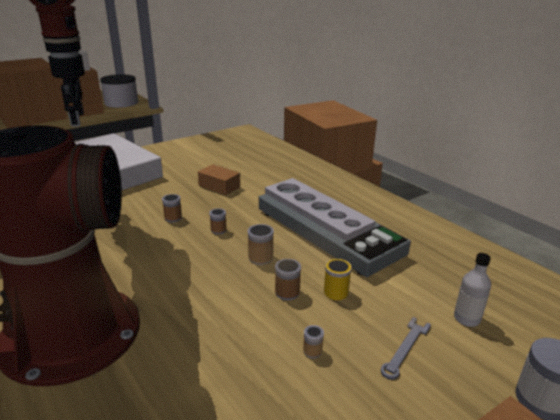

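View pics/wrist0.png

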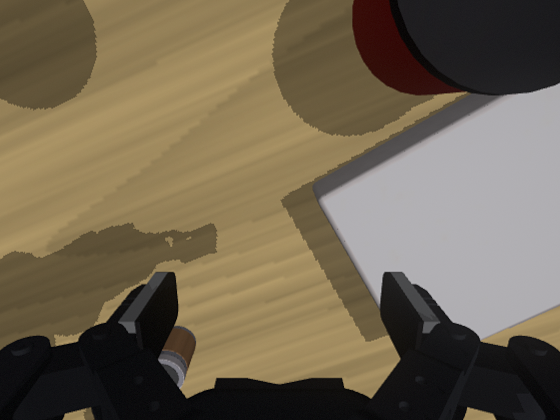

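```bash
python3 - <<'E'
import cv2
a=cv2.imread("pics/scene0.png");b=cv2.imread("pics/side0.png")
cv2.imwrite("pics/s1.png",cv2.resize(a[110:310,150:430],None,fx=2.85,fy=2.85,interpolation=cv2.INTER_CUBIC))
cv2.imwrite("pics/d1.png",cv2.resize(b[170:370,150:430],None,fx=2.85,fy=2.85,interpolation=cv2.INTER_CUBIC))
E
```

```text
(no output)
```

View pics/s1.png

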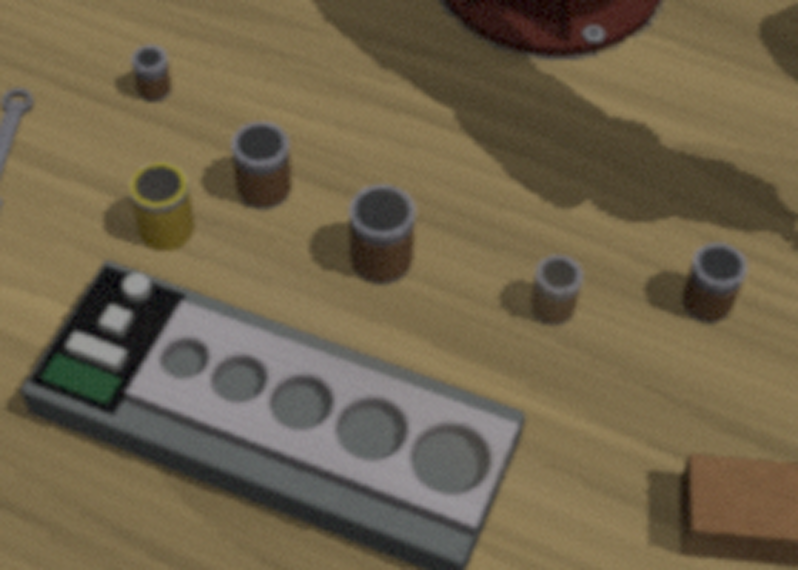

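View pics/d1.png

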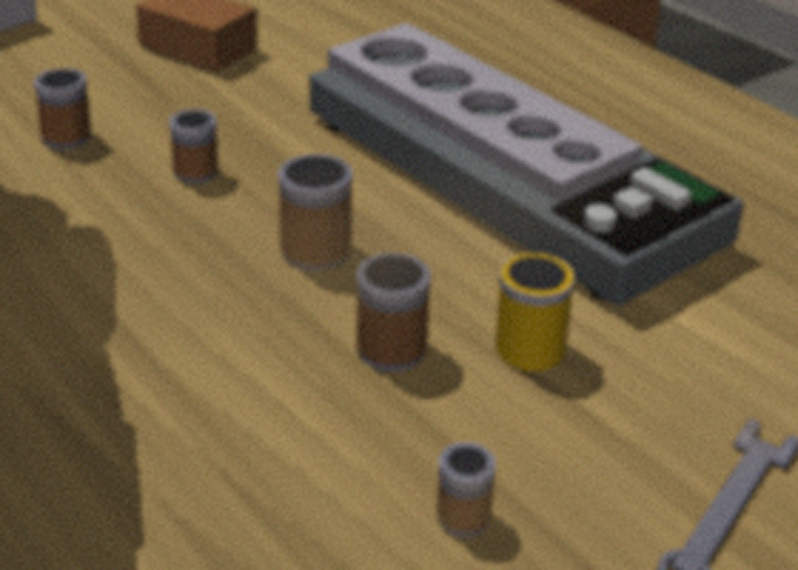

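```bash
cat > h.py <<'E'
import numpy as np, cv2, json
from plant import manip
def P(c):
    R=cv2.Rodrigues(np.array(c["rvec"]))[0]; K=np.array([[c["fx"],0,c["cx"]],[0,c["fy"],c["cy"]],[0,0,1]])
    return K@np.c_[R,np.array(c["tvec"])]
def tri(Ps,uv):
    A=[]
    for p,(u,v) in zip(Ps,uv): A+= [u*p[2]-p[0], v*p[2]-p[1]]
    X=np.linalg.svd(np.array(A))[2][-1]; return X[:3]/X[3]
def proj(p,X):
    q=p@np.append(X,1); return q[:2]/q[2]
def onz(p,uv,z):
    # intersect pixel ray with plane z
    H=np.c_[p[:,0],p[:,1],p[:,2]*z+p[:,3]]; w=np.linalg.solve(H,np.array([uv[0],uv[1],1.])); return w[:2]/w[2]
E
python3 - <<'E'
from h import *
a=manip.read_camera("scene");b=manip.read_camera("side");Ps=[P(a),P(b)]
S={'A':((150,58),(466,461)),'B':((260,142),(393,275)),'Y':((160,185),(536,272)),'C':((382,210),(315,172)),'D':((558,273),(193,125)),'E':((718,267),(61,84)),
'p1':((185,357),(578,151)),'p2':((239,379),(534,127)),'p3':((301,402),(487,102)),'p4':((372,428),(441,76)),'p5':((451,458),(394,50)),
'z':((137,285),(600,213)),'c':((117,317),(633,199)),'s':((97,349),(661,185))}
for k,(s,d) in S.items():
    uv=[(s[0]/2.85+150,s[1]/2.85+110),(d[0]/2.85+150,d[1]/2.85+170)]
    X=tri(Ps,uv); print(k,X.round(4),[ (proj(p,X)-u).round(1) for p,u in zip(Ps,uv)], np.hypot(X[0],X[1]).round(3))
E
```

```text
A [ 0.3348 -0.2985  0.0457] [array([-0.5,  0.1]), array([-0.9, -0.2])] 0.449
B [ 0.399  -0.1392  0.0666] [array([-0.5,  0.2]), array([-0.8, -0.2])] 0.423
Y [ 0.4846 -0.1972  0.0673] [array([-0.6,  0.2]), array([-0.9, -0.1])] 0.523
C [4.271e-01 4.000e-04 7.420e-02] [array([-0.5,  0.2]), array([-0.6, -0.2])] 0.427
D [0.4067 0.1638 0.0497] [array([-0.8,  0.5]), array([-1. , -0.4])] 0.438
E [0.3419 0.2913 0.0554] [array([-0.5,  0.4]), array([-0.6, -0.3])] 0.449
p1 [ 0.6347 -0.0861  0.065 ] [array([-0.8,  0.2]), array([-0.9, -0.1])] 0.641
p2 [ 0.6334 -0.0344  0.0647] [array([-0.5,  0.1]), array([-0.6, -0.1])] 0.634
p3 [0.6302 0.0229 0.065 ] [array([-0.2,  0.1]), array([-0.2, -0.1])] 0.631
p4 [0.6276 0.0861 0.0656] [array([-0.4,  0.2]), array([-0.5, -0.1])] 0.633
p5 [0.6251 0.1552 0.0656] [array([-0.6,  0.2]), array([-0.6, -0.2])] 0.644
z [ 0.5861 -0.1618  0.0611] [array([-0.6,  0.1]), array([-0.7, -0.1])] 0.608
c [ 0.6226 -0.1611  0.0604] [array([-0.9,  0.2]), array([-1.1, -0.1])] 0.643
s [ 0.6576 -0.1594  0.0601] [array([-0.8,  0.1]), array([-1. , -0.1])] 0.677
```

```bash
python3 - <<'E'
from h import *
s=manip.read_state();c=manip.read_camera("wrist")
R=cv2.Rodrigues(np.array(c["rvec"]))[0];C=-R.T@np.array(c["tvec"])
T=np.array(s["eef_rot"]);print(s["clock"],"cam in tool",T.T@(C-s["ee_pos"]),"axes",(T.T@R.T).round(3))
E
```

```text
0.25 cam in tool [ 0.00029291 -0.07396947 -0.14135049] axes [[ 1.    -0.001  0.   ]
 [ 0.     0.957  0.289]
 [-0.001 -0.289  0.957]]
```

Request:
arm_command(twist=[[0, 0, 10.5], [0, 0, 10.5], [0, 0, 10.5], [0, 0, 10.5], [0, 0, 10.5], [0, 0, 10.5], [0, 0, 2.8]], slide=[[0, 0, -20], [0, 0, 0], [0, 0, 0], [0, 0, 0], [0, 0, 0], [0, 0, 0], [0, 0, 0]], jaw=[85, 85, 85, 85, 85, 85, 85], grip_force=30)

```text
clock: 1.18
ee_pos: [0.1956, 0.4872, 0.2512]
eef_rot: [[0.999, 0.037, -0.0], [0.037, -0.999, -0.0], [-0.0, 0.0, -1.0]]
ft_force: [0.3, 0.1, -0.3]
gripper_width: 0.0847
```

Request:
arm_command(twist=[[0, 0, 0], [0, 0, 0], [0, 0, 0], [0, 0, 0], [0, 0, 0], [0, 0, 0], [0, 0, 0], [0, 0, 0], [0, 0, 0], [0, 0, 0]], slide=[[25, 30, -6], [25, 30, -6], [25, 30, -6], [25, 30, -6], [25, 30, -6], [25, 30, -6], [25, 30, -6], [25, 30, -6], [25, 30, -6], [15, 20, -6]], jaw=[85, 85, 85, 85, 85, 85, 85, 85, 85, 85])

```text
clock: 2.42
ee_pos: [0.4482, 0.2058, 0.3114]
eef_rot: [[0.999, 0.039, 0.0], [0.039, -0.999, -0.0], [0.0, 0.0, -1.0]]
ft_force: [0.5, 0.6, 0.5]
gripper_width: 0.0849
```

```bash
cat > pic.py <<'E'
import sys; from h import *
n=sys.argv[1]
c=manip.read_camera("wrist"); cv2.imwrite(f"pics/{n}.png",c["pixels"][:,:,::-1]); np.save(f"pics/{n}.npy",P(c)); s=manip.read_state();print(s["clock"],s["ee_pos"])
E
python3 pic.py w1
```

```text
2.475 [0.44982226 0.20438148 0.31197916]
```

View pics/w1.png

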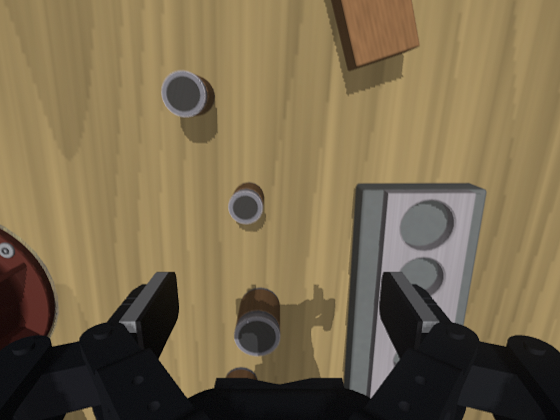

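Request:
arm_command(twist=[[0, 0, 0], [0, 0, 0], [0, 0, 0], [0, 0, 0], [0, 0, 0], [0, 0, 0], [0, 0, 0], [0, 0, 0]], slide=[[6, 36, 0], [6, 36, 0], [6, 36, 0], [6, 36, 0], [6, 36, 0], [6, 36, 0], [6, 20, 0], [0, 5, 0]], jaw=[85, 85, 85, 85, 85, 85, 85, 85])

```text
clock: 3.48
ee_pos: [0.4992, -0.0324, 0.3111]
eef_rot: [[0.999, 0.039, -0.0], [0.039, -0.999, 0.0], [-0.0, -0.0, -1.0]]
ft_force: [0.4, -0.3, 0.1]
gripper_width: 0.0848
```

```bash
python3 pic.py w2
```

```text
3.525 [ 0.49894745 -0.0321978   0.31110904]
```

View pics/w2.png

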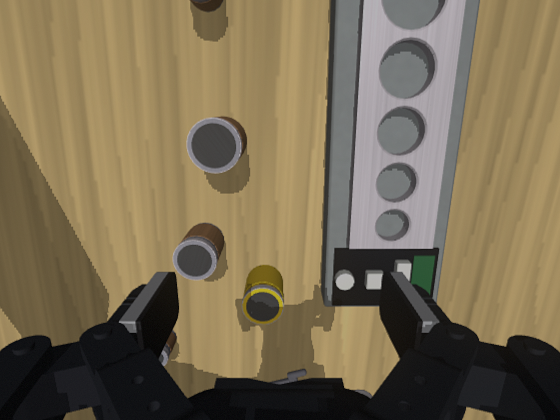

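```bash
python3 - <<'E'
import cv2
a=cv2.imread("pics/w2.png")
cv2.imwrite("pics/w2a.png",cv2.resize(a[0:160,320:480],None,fx=3.7,fy=3.7,interpolation=cv2.INTER_CUBIC))
cv2.imwrite("pics/w2b.png",cv2.resize(a[150:310,320:480],None,fx=3.7,fy=3.7,interpolation=cv2.INTER_CUBIC))
E
```

```text
(no output)
```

View pics/w2a.png

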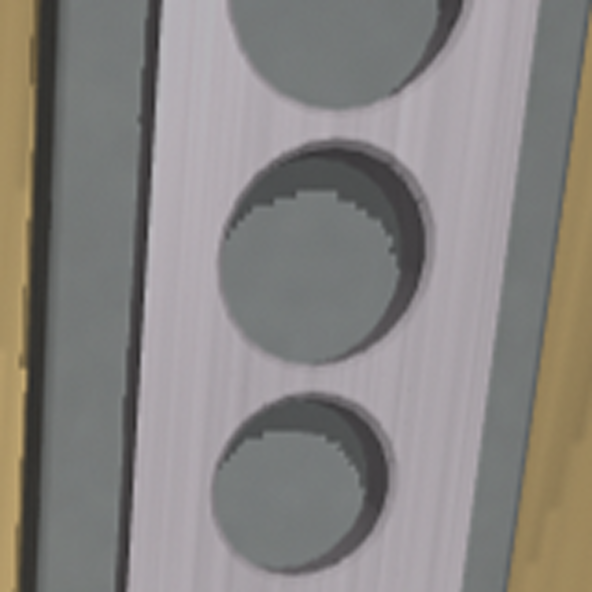

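View pics/w2b.png

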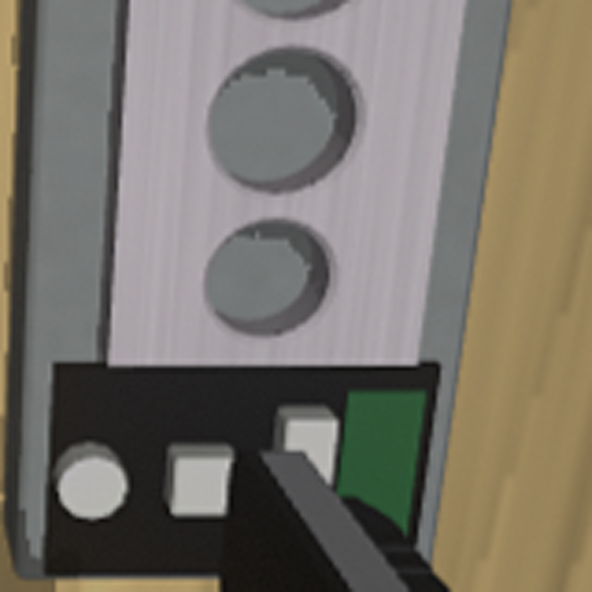

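```bash
python3 - <<'E'
from h import *
a=cv2.imread("pics/w1.png");p1=np.load("pics/w1.npy");p2=np.load("pics/w2.npy")
cv2.imwrite("pics/w1a.png",cv2.resize(a[180:340,350:510],None,fx=3.7,fy=3.7,interpolation=cv2.INTER_CUBIC))
print("p4 tri",tri([p1,p2],[(416,275),(408.1,67.8)]))
print("D,C tri", tri([p1,p2],[(257,336),(215.5,145)]))
f=np.array([(408.1,67.8),(401.1,130.8),(397,182.4),(392.7,224.9)])
for n,u in zip(["p4","p3","p2","p1"],f): print(n,onz(p2,u,.068).round(4))
print("p5",onz(p1,(427,224),.068),"p4",onz(p1,(416,275),.068))
print("z",onz(p2,(344.9,281.1),.065),"c",onz(p2,(374.3,281.1),.065))
for n,u,z in [("C",(215.5,145),.076),("B",(195,260),.069),("Y",(263,305),.069)]: print(n,onz(p2,u,z).round(4))
for n,u,z in [("E",(184,93),.062),("D",(246,206),.055),("C",(257,336),.076)]: print(n,onz(p1,u,z).round(4))
E
```

```text
p4 tri [0.62717949 0.08659765 0.06067247]
D,C tri [4.29048211e-01 3.82950564e-04 7.51534220e-02]
p4 [0.6275 0.086 ]
p3 [0.6292 0.0228]
p2 [ 0.6326 -0.0339]
p1 [ 0.6345 -0.0846]
p5 [0.62373596 0.15611365] p4 [0.62097415 0.08997548]
z [ 0.58615124 -0.16118261] c [ 0.62260769 -0.15976046]
C [0.4299 0.0006]
B [ 0.4021 -0.138 ]
Y [ 0.4856 -0.1963]
E [0.3437 0.2907]
D [0.4106 0.1661]
C [0.4284 0.0008]
```

View pics/w1a.png

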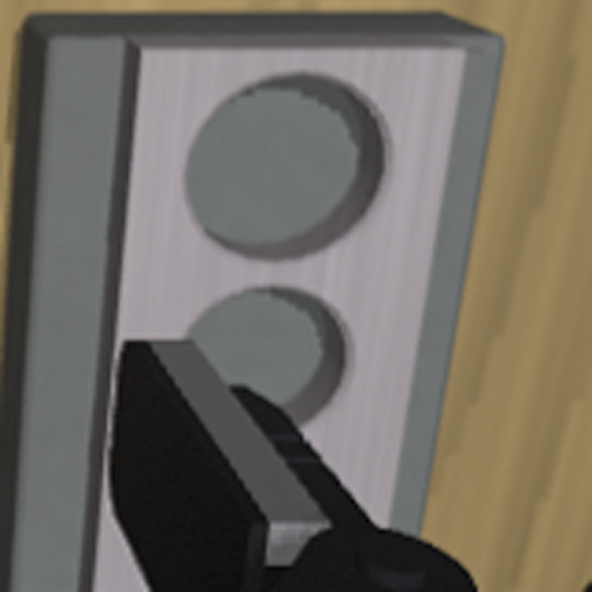

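Request:
arm_command(twist=[[0, 0, 0], [0, 0, 0], [0, 0, 0], [0, 0, 0], [0, 0, 0], [0, 0, 0], [0, 0, 0], [0, 0, 0], [0, 0, 0], [0, 0, 0]], slide=[[12, 20, 10], [12, 20, 20], [12, 20, 27], [12, 20, 27], [12, 20, 27], [12, 20, 27], [10, 12, 27], [0, 0, 27], [0, 0, 16], [0, 0, 6]], jaw=[0, 0, 0, 0, 0, 0, 0, 0, 0, 0])

```text
clock: 4.78
ee_pos: [0.5858, -0.1601, 0.0963]
eef_rot: [[0.999, 0.041, -0.001], [0.041, -0.999, 0.001], [-0.001, -0.001, -1.0]]
ft_force: [-0.2, 0.2, 1.2]
gripper_width: 0.0
```

```bash
python3 pic.py w3;python3 - <<'E'
from h import *
for n in ["scene","side"]:
    c=manip.read_camera(n)["pixels"][:,:,::-1]
    y,x=(170,140) if n=="scene" else (170,270)
    cv2.imwrite(f"pics/k_{n}.png",cv2.resize(c[y:y+110,x:x+150],None,fx=4,fy=4,interpolation=cv2.INTER_CUBIC))
E
```

```text
4.825 [ 0.58590229 -0.16010096  0.09629786]
```

View pics/w3.png

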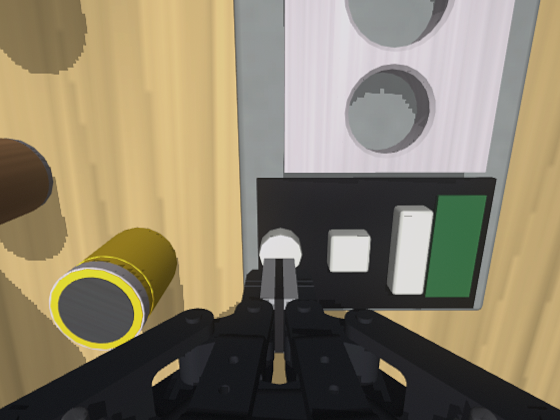

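View pics/k_side.png

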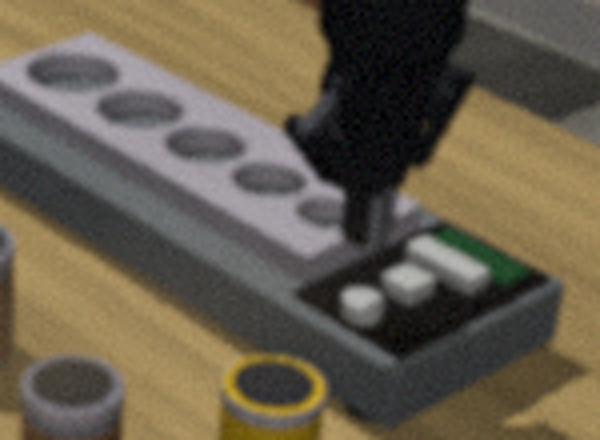

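View pics/k_scene.png

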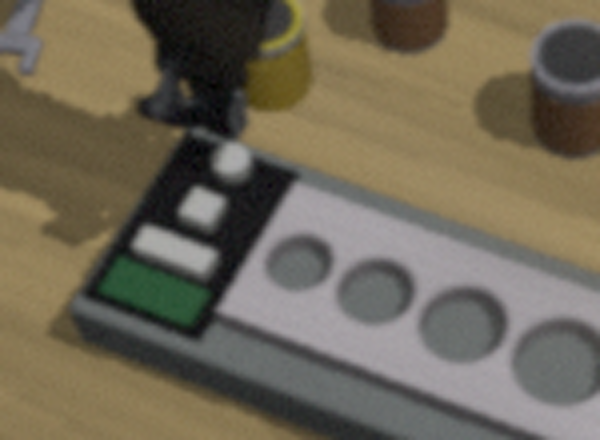

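```bash
python3 - <<'E'
from h import *
p=np.load("pics/w3.npy");p2=np.load("pics/w2.npy")
for n,u,z in [("z",(280.5,250),.065),("c",(349.5,253),.065),("s",(408,252.5),.065),("p1",(389.5,108.5),.068)]: print(n,onz(p,u,z).round(4))
print(tri([p,p2],[(280.5,250),(344.9,281.1)]),tri([p,p2],[(349.5,253),(374.3,281.1)]),tri([p,p2],[(389.5,108.5),(392.7,224.9)]))
print("tcp",proj(p,manip.read_state()["ee_pos"]))
E
```

```text
z [ 0.5865 -0.1593]
c [ 0.6238 -0.1595]
s [ 0.6552 -0.1579]
p1 [ 0.6345 -0.0844]
[ 0.58616411 -0.15962441  0.06625233] [ 0.62466292 -0.16209911  0.05974814] [ 0.63431752 -0.08438608  0.06853125]
tcp [280.73373613 281.20988462]
```

Request:
arm_command(twist=[[0, 0, 0], [0, 0, 0], [0, 0, 0]], slide=[[0, 0, 18], [0, 0, 11], [0, 0, 3]], jaw=[0, 0, 0])

```text
clock: 5.3
ee_pos: [0.5861, -0.1604, 0.0652]
eef_rot: [[0.999, 0.041, -0.0], [0.041, -0.999, 0.0], [-0.0, -0.0, -1.0]]
ft_force: [-0.6, -0.4, 0.4]
gripper_width: 0.0002
```

Request:
arm_command(twist=[[0, 0, 0], [0, 0, 0]], slide=[[0, 0, 2], [0, 0, 1]], jaw=[0, 0])

```text
clock: 5.55
ee_pos: [0.5863, -0.1605, 0.0628]
eef_rot: [[0.999, 0.041, 0.0], [0.041, -0.999, -0.0], [0.0, 0.0, -1.0]]
ft_force: [-1.1, 1.5, 2.8]
gripper_width: 0.0
```

Contact; press home and hold.

Request:
arm_command(twist=[[0, 0, 0], [0, 0, 0], [0, 0, 0], [0, 0, 0]], slide=[[0, 0, 2], [0, 0, 1], [0, 0, 0.5], [0, 0, 0]], jaw=[0, 0, 0, 0])

```text
clock: 6.05
ee_pos: [0.5864, -0.1605, 0.0599]
eef_rot: [[0.999, 0.041, 0.001], [0.041, -0.999, -0.0], [0.001, 0.0, -1.0]]
ft_force: [-4.5, 2.5, 13.5]
gripper_width: 0.0004
```

Request:
arm_command(twist=[[0, 0, 0], [0, 0, 0], [0, 0, 0], [0, 0, 0], [0, 0, 0], [0, 0, 0], [0, 0, 0], [0, 0, 0], [0, 0, 0], [0, 0, 0], [0, 0, 0], [0, 0, 0]], slide=[[0, 0, 0], [0, 0, 0], [0, 0, -5], [0, 0, -30], [0, 0, -40], [-31, 4, -30], [-31, 4, -30], [-31, 4, -30], [-31, 4, 0], [-31, 4, 0], [-31, 4, 0], [-31, 4, 0]], jaw=[0, 0, 0, 0, 40, 70, 70, 70, 70, 70, 70, 70])

```text
clock: 7.55
ee_pos: [0.3698, -0.1976, 0.2239]
eef_rot: [[0.999, 0.041, 0.001], [0.041, -0.999, -0.001], [0.001, 0.001, -1.0]]
ft_force: [-0.2, -0.2, -0.2]
gripper_width: 0.0701
```

```bash
python3 pic.py w4
```

```text
7.6 [ 0.36670473 -0.19725934  0.22369228]
```

View pics/w4.png

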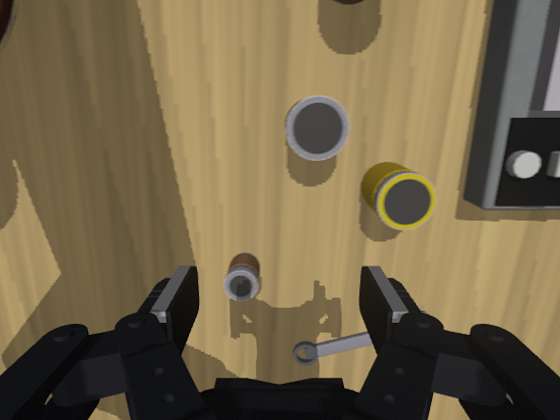

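```bash
cat > tin.py <<'E'
import sys; from h import *
# usage: tin.py pic u v z
p=np.load(f"pics/{sys.argv[1]}.npy"); s=manip.read_state()
X=onz(p,(float(sys.argv[2]),float(sys.argv[3])),float(sys.argv[4])); T=s["eef_rot"]
d=np.r_[X-s["ee_pos"][:2],0]*1000; print("at",X.round(4),"tool dx,dy mm",(T.T@d).round(1),"z",s["ee_pos"][2])
E
python3 tin.py w4 241 285 .048;python3 tin.py w4 317 128 .069;python3 tin.py w4 305 352 .005;python3 tin.py w4 370 342 .005
```

```text
at [ 0.3353 -0.2984] tool dx,dy mm [-35.5  99.8   0.1] z 0.22369228207103464
at [ 0.3992 -0.1387] tool dx,dy mm [ 34.8 -57.2  -0.1] z 0.22369228207103464
at [ 0.4109 -0.4113] tool dx,dy mm [ 3.550e+01  2.157e+02 -1.000e-01] z 0.22369228207103464
at [ 0.4894 -0.3937] tool dx,dy mm [ 1.147e+02  2.012e+02 -2.000e-01] z 0.22369228207103464
```

Request:
arm_command(twist=[[0, 0, 0], [0, 0, 0], [0, 0, 0], [0, 0, 0], [0, 0, 0], [0, 0, 0], [0, 0, 0], [0, 0, 0], [0, 0, 0]], slide=[[-9, 25, 0], [-9, 25, 20], [-9, 25, 30], [-8.5, 25, 30], [0, 0, 35], [0, 0, 35], [0, 0, 30], [0, 0, 15], [0, 0, 5]], jaw=[66, 66, 66, 66, 66, 66, 66, 66, 66])

```text
clock: 8.72
ee_pos: [0.3389, -0.2984, 0.0231]
eef_rot: [[0.999, 0.04, -0.001], [0.04, -0.999, 0.001], [-0.001, -0.001, -1.0]]
ft_force: [-0.3, -0.5, 0.7]
gripper_width: 0.0662
```

```bash
python3 pic.py w5
```

```text
8.775 [ 0.33892989 -0.29846301  0.02310191]
```

View pics/w5.png

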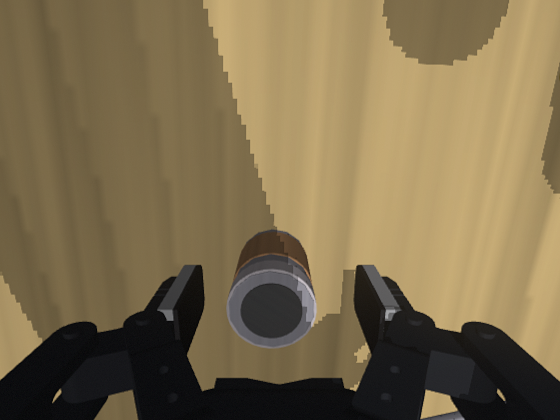

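Request:
arm_command(twist=[[0, 0, 0], [0, 0, 0], [0, 0, 0], [0, 0, 0], [0, 0, 0], [0, 0, 0]], slide=[[-3.5, 0, 0], [0, 0, 0], [0, 0, 0], [0, 0, 0], [0, 0, 0], [0, 0, 0]], jaw=[66, 30, 25, 25, 25, 25], grip_force=40)

```text
clock: 9.52
ee_pos: [0.3359, -0.2992, 0.0245]
eef_rot: [[0.999, 0.041, 0.001], [0.041, -0.999, -0.001], [0.001, 0.001, -1.0]]
ft_force: [-0.8, 1.1, 7.1]
gripper_width: 0.0329
```

Request:
arm_command(twist=[[0, 0, 0], [0, 0, 0], [0, 0, 0], [0, 0, 0]], slide=[[0, 0, -10], [0, 0, -35], [0, 0, -45], [0, 0, -30]], jaw=[25, 25, 25, 25])

```text
clock: 10.02
ee_pos: [0.336, -0.2992, 0.1463]
eef_rot: [[0.999, 0.041, 0.001], [0.041, -0.999, -0.002], [0.001, 0.002, -1.0]]
ft_force: [0.9, 0.3, -0.8]
gripper_width: 0.0325
```

```bash
python3 pic.py w6
```

```text
10.075 [ 0.33706945 -0.30045859  0.14926998]
```

View pics/w6.png

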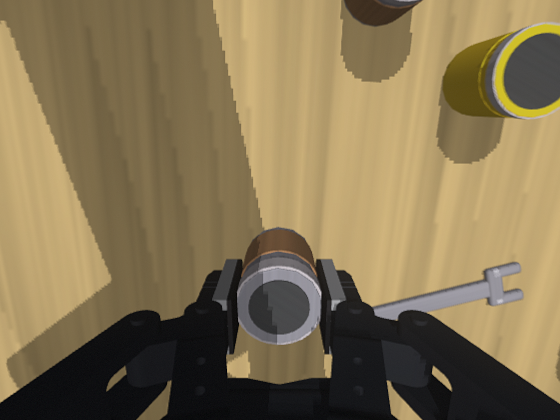

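```bash
cat > held.py <<'E'
import sys; from h import *
# held.py pic u v lid_above_tcp goal_x goal_y : lid centre offset and move to goal
p=np.load(f"pics/{sys.argv[1]}.npy"); s=manip.read_state(); u,v,h,gx,gy=map(float,sys.argv[2:7])
X=onz(p,(u,v),s["ee_pos"][2]+h); T=s["eef_rot"]
print("tin at",X.round(4),"off tcp tool",(T.T@(np.r_[X-s["ee_pos"][:2],0]*1000)).round(1),"to goal tool",(T.T@(np.r_[np.array([gx,gy])-X,0]*1000)).round(1),"TCP to goal",(T.T@(np.r_[np.array([gx,gy])-s["ee_pos"][:2],0]*1000)).round(1),"z",s["ee_pos"][2])
E
python3 held.py w6 279.5 304 .0235 .6346 -.0846
```

```text
tin at [ 0.3359 -0.2958] off tcp tool [-1.  -4.7 -0. ] to goal tool [ 3.071e+02 -1.989e+02  2.000e-01] TCP to goal [ 3.061e+02 -2.036e+02  1.000e-01] z 0.14926997571802728
```

Request:
arm_command(twist=[[0, 0, 0], [0, 0, 0], [0, 0, 0], [0, 0, 0], [0, 0, 0], [0, 0, 0], [0, 0, 0], [0, 0, 0], [0, 0, 0], [0, 0, 0], [0, 0, 0], [0, 0, 0]], slide=[[15, -10, -4], [32, -20, -6], [36, -23, 0], [36, -23, 0], [36, -23, 0], [36, -23, 0], [36, -23, 0], [34, -22, 0], [26, -17, 0], [14, -10, 0], [6, -5, 0], [0, 0, 0]], jaw=[25, 25, 25, 25, 25, 25, 25, 25, 25, 25, 25, 25])

```text
clock: 11.58
ee_pos: [0.6341, -0.0874, 0.1538]
eef_rot: [[0.999, 0.041, -0.0], [0.041, -0.999, -0.0], [-0.0, -0.0, -1.0]]
ft_force: [0.0, -0.0, -0.8]
gripper_width: 0.0323
```

Request:
arm_command(twist=[[0, 0, 0], [0, 0, 0]], slide=[[0, 0, 20], [0, 0, 15]], jaw=[25, 25])

```text
clock: 11.82
ee_pos: [0.6335, -0.088, 0.1183]
eef_rot: [[0.999, 0.04, -0.001], [0.04, -0.999, -0.0], [-0.001, 0.0, -1.0]]
ft_force: [0.3, 1.0, -1.3]
gripper_width: 0.0325
```

Request:
arm_command(twist=[[0, 0, 0], [0, 0, 0]], slide=[[0, 0, 5], [0, 0, 0]], jaw=[25, 25])

```text
clock: 12.08
ee_pos: [0.634, -0.0877, 0.1137]
eef_rot: [[0.999, 0.04, -0.001], [0.04, -0.999, 0.0], [-0.001, -0.0, -1.0]]
ft_force: [-0.2, -0.3, -1.8]
gripper_width: 0.0324
```

```bash
python3 pic.py w7
```

```text
12.125 [ 0.63434872 -0.08768559  0.11414295]
```

View pics/w7.png

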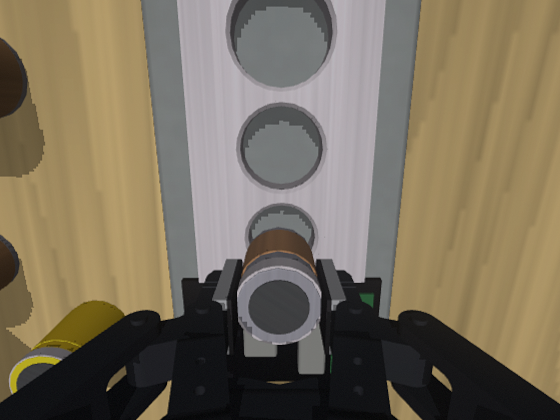

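```bash
python3 held.py w7 279.5 303.5 .0235 .6346 -.0846; python3 tin.py w7 281 145.5 .068;python3 tin.py w7 281 203.5 .068;python3 - <<'E'
import cv2
a=cv2.imread("pics/w7.png");cv2.imwrite("pics/w7a.png",cv2.resize(a[90:350,210:350],None,fx=2.3*1,fy=2.3,interpolation=cv2.INTER_CUBIC))
E
```

```text
tin at [ 0.634  -0.0857] off tcp tool [-0.2 -2.  -0. ] to goal tool [ 0.6 -1.1  0. ] TCP to goal [ 0.4 -3.1 -0. ] z 0.11414295336385093
at [ 0.6328 -0.033 ] tool dx,dy mm [  0.7 -54.7  -0. ] z 0.11414295336385093
at [ 0.6342 -0.0649] tool dx,dy mm [  0.7 -22.7  -0. ] z 0.11414295336385093
```

View pics/w7a.png

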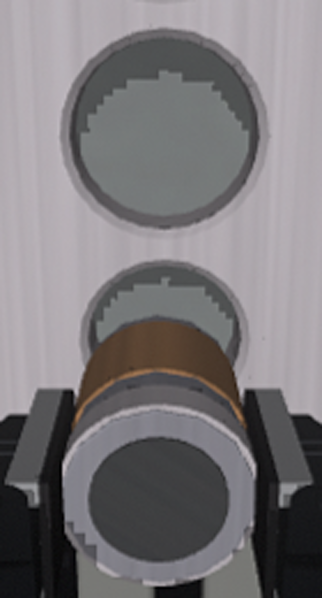

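Request:
arm_command(twist=[[0, 0, 0], [0, 0, 0], [0, 0, 0], [0, 0, 0], [0, 0, 0]], slide=[[0.7, -1.3, 0], [0, 0, 8], [0, 0, 8], [0, 0, 6], [0, 0, 3]], jaw=[25, 25, 25, 25, 25])

```text
clock: 12.75
ee_pos: [0.6346, -0.0861, 0.0881]
eef_rot: [[0.999, 0.041, -0.001], [0.041, -0.999, 0.0], [-0.001, -0.0, -1.0]]
ft_force: [-0.5, -0.4, -2.1]
gripper_width: 0.0326
```

Request:
arm_command(twist=[[0, 0, 0], [0, 0, 0]], slide=[[0, 0, 4], [0, 0, 3]], jaw=[25, 25])

```text
clock: 13.0
ee_pos: [0.6349, -0.0862, 0.0816]
eef_rot: [[0.999, 0.041, 0.0], [0.041, -0.999, -0.0], [0.0, 0.0, -1.0]]
ft_force: [0.4, -0.2, -1.2]
gripper_width: 0.0325
```

Request:
arm_command(twist=[[0, 0, 0], [0, 0, 0], [0, 0, 0]], slide=[[0, 0, 3], [0, 0, 2], [0, 0, 1]], jaw=[25, 25, 25])

```text
clock: 13.38
ee_pos: [0.6349, -0.0862, 0.0757]
eef_rot: [[0.999, 0.041, -0.0], [0.041, -0.999, 0.0], [-0.0, -0.0, -1.0]]
ft_force: [0.4, 0.1, -2.0]
gripper_width: 0.0327
```

Request:
arm_command(twist=[[0, 0, 0], [0, 0, 0], [0, 0, 0], [0, 0, 0], [0, 0, 0]], slide=[[0, 0, 1.2], [0, 0, 0], [0, 0, 0], [0, 0, 0], [0, 0, 0]], jaw=[25, 25, 40, 55, 60])

```text
clock: 14.0
ee_pos: [0.635, -0.0862, 0.0747]
eef_rot: [[0.999, 0.041, 0.0], [0.041, -0.999, -0.0], [0.0, 0.0, -1.0]]
ft_force: [0.8, -0.6, -0.4]
gripper_width: 0.0601
```

Request:
arm_command(twist=[[0, 0, 0], [0, 0, 0], [0, 0, 0], [0, 0, 0], [0, 0, 0]], slide=[[0, 0, -10], [0, 0, -35], [0, 0, -45], [0, 0, -45], [0, 0, -10]], jaw=[70, 70, 70, 70, 70])

```text
clock: 14.62
ee_pos: [0.6366, -0.0865, 0.2239]
eef_rot: [[0.999, 0.041, 0.006], [0.041, -0.999, -0.001], [0.006, 0.002, -1.0]]
ft_force: [0.8, -0.7, -0.5]
gripper_width: 0.0697
```

```bash
python3 pic.py w8
```

```text
14.675 [ 0.63627845 -0.08646003  0.22329225]
```

View pics/w8.png

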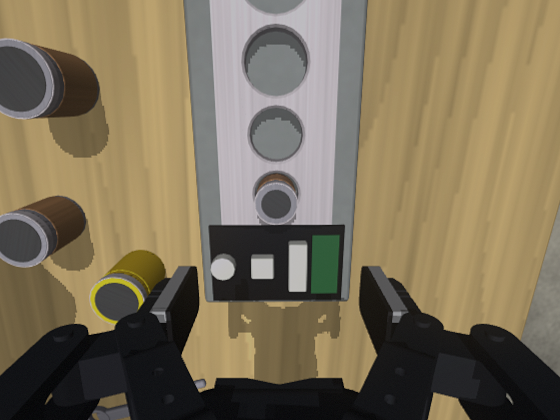

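```bash
python3 tin.py w8 276 203 .098;python3 tin.py w8 276.5 132 .068;python3 tin.py w8 276 61 .068;for k in "223 267" "262 267" "298.5 266";do python3 tin.py w8 $k .065;done
```

```text
at [ 0.6349 -0.0857] tool dx,dy mm [-1.3 -0.8 -0. ] z 0.22329224678229742
at [ 0.6333 -0.0324] tool dx,dy mm [ -0.8 -54.1  -0.1] z 0.22329224678229742
at [0.6308 0.0223] tool dx,dy mm [  -1.1 -108.9   -0.2] z 0.22329224678229742
at [ 0.5874 -0.1596] tool dx,dy mm [-51.9  71.1  -0.1] z 0.22329224678229742
at [ 0.6243 -0.1582] tool dx,dy mm [-14.9  71.2   0. ] z 0.22329224678229742
at [ 0.6589 -0.1559] tool dx,dy mm [19.8 70.3  0.2] z 0.22329224678229742
```

Request:
arm_command(twist=[[0, 0, 0], [0, 0, 0], [0, 0, 0], [0, 0, 0], [0, 0, 0], [0, 0, 0], [0, 0, 0], [0, 0, 0], [0, 0, 0], [0, 0, 0], [0, 0, 0], [0, 0, 0]], slide=[[-10, -15, 0], [-20, -30, 0], [-24, -34, 0], [-24, -34, 0], [-24, -34, 0], [-24, -34, 0], [-24, -34, 0], [-22, -34, 0], [-18, -27, 0], [-10, -14, 0], [-4, -6, 0], [0, 0, 0]], jaw=[72, 72, 72, 72, 72, 72, 72, 72, 72, 72, 72, 72])

```text
clock: 16.18
ee_pos: [0.4193, 0.2011, 0.2195]
eef_rot: [[0.999, 0.041, -0.0], [0.041, -0.999, -0.0], [-0.0, 0.0, -1.0]]
ft_force: [0.5, -1.1, 0.6]
gripper_width: 0.072
```

```bash
python3 pic.py w9
```

```text
16.225 [0.41954796 0.20088625 0.21947811]
```

View pics/w9.png

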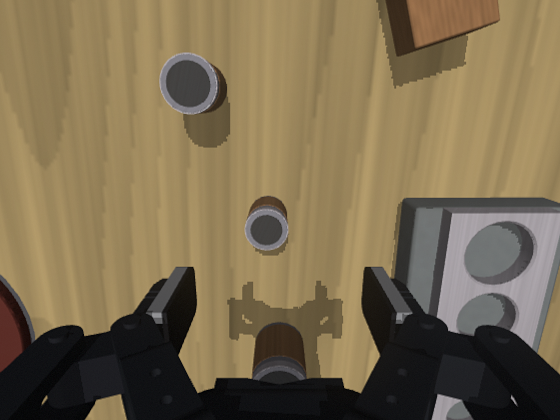

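```bash
python3 - <<'E'
from h import *
p=np.load("pics/w9.npy");T=manip.read_state()["eef_rot"]
for n,l,r,z in [("D",(245.5,229),(289,229),.055),("E",(160,83),(219,83),.062),("E",(160,83),(219,83),.055)]:
    print(n,np.linalg.norm(onz(p,l,z)-onz(p,r,z)))
p1=np.load("pics/w1.npy"); print(tri([p1,p],[(184,93),(189.5,83)]),tri([p1,p],[(246,206),(267,229)]))
E
python3 tin.py w9 267 229 .055
```

```text
D 0.04065471175085366
E 0.047722798490707256
E 0.04884090871704969
[0.3456381  0.29058134 0.07059974] [0.40968626 0.163682   0.04762703]
at [0.4096 0.166 ] tool dx,dy mm [-11.4  34.4   0. ] z 0.21947810644388627
```

Request:
arm_command(twist=[[0, 0, 0], [0, 0, 0], [0, 0, 0], [0, 0, 0], [0, 0, 0], [0, 0, 0], [0, 0, 0], [0, 0, 0], [0, 0, 0]], slide=[[-6, 17, 5], [-5.4, 17.4, 20], [0, 0, 35], [0, 0, 35], [0, 0, 35], [0, 0, 32], [0, 0, 22], [0, 0, 10], [0, 0, 0]], jaw=[72, 72, 72, 72, 72, 72, 72, 72, 72])

```text
clock: 17.35
ee_pos: [0.4092, 0.166, 0.0254]
eef_rot: [[0.999, 0.04, -0.001], [0.04, -0.999, -0.0], [-0.001, 0.0, -1.0]]
ft_force: [-0.8, -0.0, -0.1]
gripper_width: 0.0722
```

```bash
python3 pic.py w10
```

```text
17.4 [0.40955214 0.1662616  0.02593053]
```

View pics/w10.png

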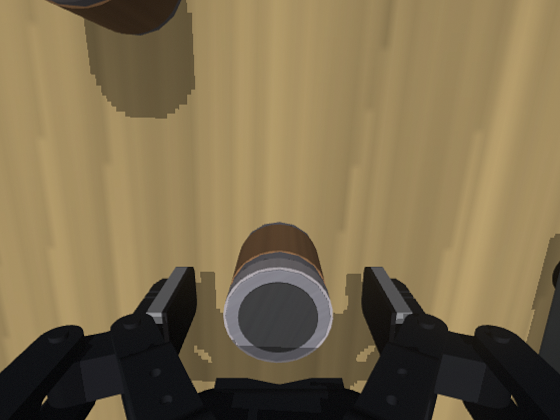

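```bash
python3 tin.py w10 278.5 314 .055
```

```text
at [0.4089 0.1671] tool dx,dy mm [-0.6 -0.9 -0. ] z 0.02593053173308476
```

Request:
arm_command(twist=[[0, 0, 0], [0, 0, 0], [0, 0, 0], [0, 0, 0], [0, 0, 0]], slide=[[0, -0.5, 0], [0, 0, 0], [0, 0, 0], [0, 0, 0], [0, 0, 0]], jaw=[50, 30, 30, 30, 30])

```text
clock: 18.02
ee_pos: [0.4097, 0.1671, 0.0264]
eef_rot: [[0.999, 0.041, 0.001], [0.041, -0.999, 0.0], [0.001, -0.0, -1.0]]
ft_force: [-1.5, 0.1, 6.4]
gripper_width: 0.0389
```

Request:
arm_command(twist=[[0, 0, 0], [0, 0, 0], [0, 0, 0], [0, 0, 0]], slide=[[0, 0, -10], [0, 0, -35], [0, 0, -45], [0, 0, -35]], jaw=[30, 30, 30, 30])

```text
clock: 18.52
ee_pos: [0.4092, 0.1671, 0.153]
eef_rot: [[0.999, 0.041, 0.001], [0.041, -0.999, 0.0], [0.001, -0.0, -1.0]]
ft_force: [1.1, 1.8, -2.3]
gripper_width: 0.0387
```

Request:
arm_command(twist=[[0, 0, 0], [0, 0, 0], [0, 0, 0], [0, 0, 0], [0, 0, 0], [0, 0, 0], [0, 0, 0], [0, 0, 0], [0, 0, 0], [0, 0, 0], [0, 0, 0]], slide=[[10, 10, 0], [22, 22, 0], [28, 28, 0], [30, 29, 0], [30, 29, 0], [30, 29, 0], [28, 26, 0], [20, 20, 0], [12, 11, 0], [5, 5, 0], [0, 0, 0]], jaw=[30, 30, 30, 30, 30, 30, 30, 30, 30, 30, 30])

```text
clock: 19.9
ee_pos: [0.632, -0.0333, 0.1499]
eef_rot: [[0.999, 0.04, -0.001], [0.04, -0.999, 0.0], [-0.001, -0.0, -1.0]]
ft_force: [-0.5, -0.5, -1.1]
gripper_width: 0.039
```

Request:
arm_command(twist=[[0, 0, 0], [0, 0, 0], [0, 0, 0], [0, 0, 0]], slide=[[0, 0, 20], [0, 0, 14], [0, 0, 5], [0, 0, 0]], jaw=[30, 30, 30, 30])

```text
clock: 20.4
ee_pos: [0.6321, -0.0329, 0.1115]
eef_rot: [[0.999, 0.041, -0.0], [0.041, -0.999, 0.0], [-0.0, -0.0, -1.0]]
ft_force: [0.0, -0.2, -0.6]
gripper_width: 0.0386
```

```bash
python3 pic.py w11
```

```text
20.45 [ 0.6324761  -0.03299981  0.11194044]
```

View pics/w11.png

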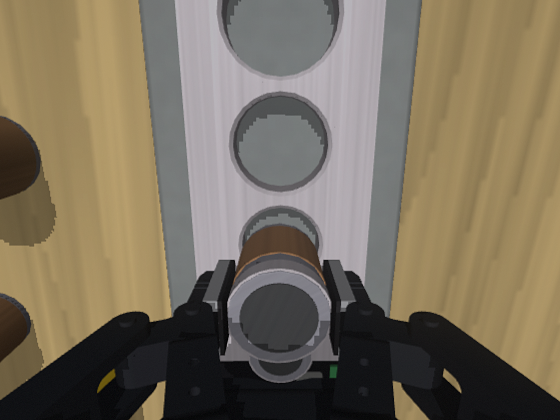

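```bash
python3 held.py w11 280 314 .0286 .6328 -.0332; python3 tin.py w11 280 142 .068;python3 tin.py w11 281 206.5 .068; python3 tin.py w11 280 76.5 .068
```

```text
tin at [ 0.6324 -0.0322] off tcp tool [-0.1 -0.8 -0. ] to goal tool [0.4 1.  0. ] TCP to goal [0.3 0.2 0. ] z 0.1119404363358907
at [0.6303 0.0238] tool dx,dy mm [  0.1 -56.9  -0. ] z 0.1119404363358907
at [ 0.6323 -0.0113] tool dx,dy mm [  0.7 -21.7  -0. ] z 0.1119404363358907
at [0.629  0.0559] tool dx,dy mm [  0.1 -89.   -0. ] z 0.1119404363358907
```

Request:
arm_command(twist=[[0, 0, 0], [0, 0, 0], [0, 0, 0], [0, 0, 0], [0, 0, 0]], slide=[[0.4, 1, 0], [0, 0, 8], [0, 0, 8], [0, 0, 5], [0, 0, 4]], jaw=[30, 30, 30, 30, 30])

```text
clock: 21.08
ee_pos: [0.6326, -0.0341, 0.086]
eef_rot: [[0.999, 0.041, -0.001], [0.041, -0.999, 0.0], [-0.001, -0.0, -1.0]]
ft_force: [0.3, -0.0, -0.8]
gripper_width: 0.0387
```

Request:
arm_command(twist=[[0, 0, 0], [0, 0, 0], [0, 0, 0]], slide=[[0, 0, 4], [0, 0, 3], [0, 0, 2]], jaw=[30, 30, 30])

```text
clock: 21.45
ee_pos: [0.6328, -0.0341, 0.0774]
eef_rot: [[0.999, 0.041, -0.0], [0.041, -0.999, 0.0], [-0.0, -0.0, -1.0]]
ft_force: [0.9, 0.5, -0.3]
gripper_width: 0.0389
```

Request:
arm_command(twist=[[0, 0, 0], [0, 0, 0], [0, 0, 0], [0, 0, 0], [0, 0, 0]], slide=[[0, 0, 1], [0, 0, 0], [0, 0, 0], [0, 0, 0], [0, 0, 0]], jaw=[30, 30, 45, 60, 65])

```text
clock: 22.08
ee_pos: [0.6329, -0.0341, 0.0767]
eef_rot: [[0.999, 0.041, 0.0], [0.041, -0.999, -0.0], [0.0, 0.0, -1.0]]
ft_force: [0.7, -0.5, -0.4]
gripper_width: 0.0651
```

Request:
arm_command(twist=[[0, 0, 0], [0, 0, 0], [0, 0, 0], [0, 0, 0], [0, 0, 0]], slide=[[0, 0, -10], [0, 0, -35], [0, 0, -45], [0, 0, -45], [0, 0, -10]], jaw=[75, 75, 75, 75, 75])

```text
clock: 22.7
ee_pos: [0.6345, -0.0343, 0.2259]
eef_rot: [[0.999, 0.041, 0.006], [0.041, -0.999, -0.001], [0.006, 0.001, -1.0]]
ft_force: [0.2, -0.8, -0.9]
gripper_width: 0.0751
```

```bash
python3 pic.py w12
```

```text
22.75 [ 0.63415625 -0.03427975  0.22525958]
```

View pics/w12.png

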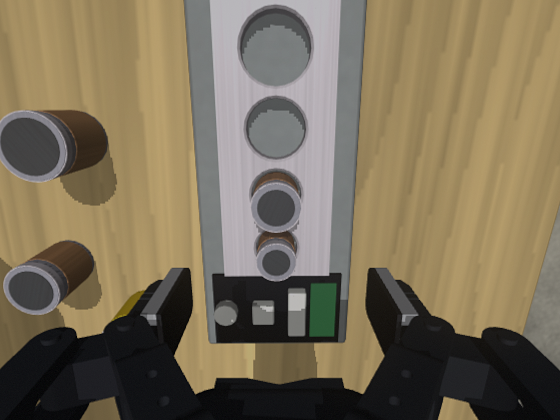

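```bash
python3 tin.py w12 276 205 .105;python3 tin.py w12 276 261 .098;python3 tin.py w12 275.5 128 .068
```

```text
at [ 0.6328 -0.0337] tool dx,dy mm [-1.3 -0.6 -0. ] z 0.22525957552830747
at [ 0.6348 -0.0849] tool dx,dy mm [-1.4 50.6  0. ] z 0.22525957552830747
at [0.6302 0.023 ] tool dx,dy mm [ -1.6 -57.4  -0.1] z 0.22525957552830747
```

Request:
arm_command(twist=[[0, 0, 0], [0, 0, 0], [0, 0, 0], [0, 0, 0], [0, 0, 0], [0, 0, 0], [0, 0, 0], [0, 0, 0], [0, 0, 0], [0, 0, 0], [0, 0, 0], [0, 0, 0]], slide=[[-14, -20, 0], [-26, -36, 0], [-29, -41, 0], [-29, -41, 0], [-29, -41, 0], [-29, -41, 0], [-29, -41, 0], [-29, -41, 0], [-23, -36, 0], [-16, -22, 0], [-6, -10, 0], [0, 0, 0]], jaw=[78, 78, 78, 78, 78, 78, 78, 78, 78, 78, 78, 78])

```text
clock: 24.25
ee_pos: [0.3588, 0.3251, 0.2212]
eef_rot: [[0.999, 0.041, -0.0], [0.041, -0.999, -0.001], [-0.0, 0.001, -1.0]]
ft_force: [0.1, -0.5, 0.4]
gripper_width: 0.0782
```

```bash
python3 pic.py w13
```

```text
24.3 [0.35924336 0.32464272 0.22125719]
```

View pics/w13.png

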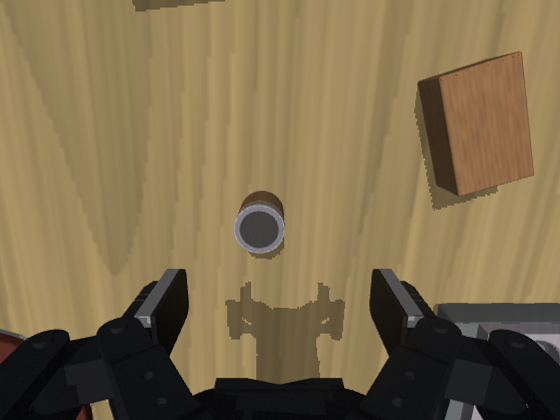

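```bash
python3 tin.py w13 259.5 228.5 .062
```

```text
at [0.3423 0.292 ] tool dx,dy mm [-18.3  31.9   0. ] z 0.22125719073481143
```

Request:
arm_command(twist=[[0, 0, 0], [0, 0, 0], [0, 0, 0], [0, 0, 0], [0, 0, 0], [0, 0, 0], [0, 0, 0], [0, 0, 0], [0, 0, 0]], slide=[[-9, 16, 5], [-9, 16, 20], [0, 0, 35], [0, 0, 35], [0, 0, 35], [0, 0, 32], [0, 0, 22], [0, 0, 10], [0, 0, 0]], jaw=[78, 78, 78, 78, 78, 78, 78, 78, 78])

```text
clock: 25.42
ee_pos: [0.3425, 0.2918, 0.0274]
eef_rot: [[0.999, 0.04, -0.001], [0.04, -0.999, -0.001], [-0.001, 0.001, -1.0]]
ft_force: [-0.4, -0.6, 0.4]
gripper_width: 0.0777
```

```bash
python3 pic.py w14
```

```text
25.475 [0.34284642 0.2921681  0.02794948]
```

View pics/w14.png

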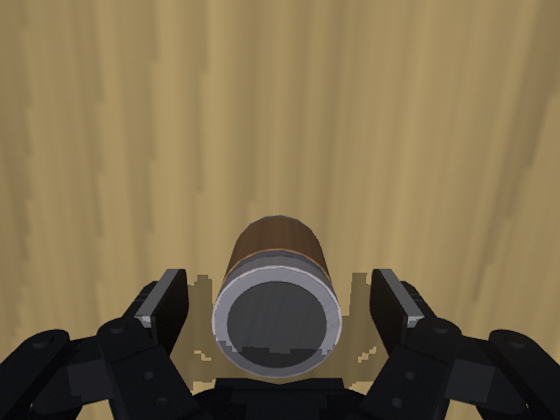

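Centred on tin3 (lid at 277,323). Grip and lift.

Request:
arm_command(twist=[[0, 0, 0], [0, 0, 0], [0, 0, 0], [0, 0, 0], [0, 0, 0]], slide=[[0, -0.5, 0], [0, 0, 0], [0, 0, 0], [0, 0, 0], [0, 0, 0]], jaw=[55, 36, 36, 36, 36])

```text
clock: 26.1
ee_pos: [0.3428, 0.2933, 0.0284]
eef_rot: [[0.999, 0.041, 0.001], [0.041, -0.999, 0.001], [0.001, -0.001, -1.0]]
ft_force: [-1.5, -1.4, 6.4]
gripper_width: 0.0452
```

Request:
arm_command(twist=[[0, 0, 0], [0, 0, 0], [0, 0, 0], [0, 0, 0], [0, 0, 0]], slide=[[0, 0, -10], [0, 0, -35], [0, 0, -45], [0, 0, -30], [0, 0, -5]], jaw=[36, 36, 36, 36, 36])

```text
clock: 26.72
ee_pos: [0.3434, 0.2936, 0.1549]
eef_rot: [[0.999, 0.041, 0.003], [0.041, -0.999, 0.002], [0.003, -0.002, -1.0]]
ft_force: [-0.5, -0.3, -2.4]
gripper_width: 0.0452
```

Request:
arm_command(twist=[[0, 0, 0], [0, 0, 0], [0, 0, 0], [0, 0, 0], [0, 0, 0], [0, 0, 0], [0, 0, 0], [0, 0, 0], [0, 0, 0], [0, 0, 0], [0, 0, 0], [0, 0, 0]], slide=[[12, 12, 0], [26, 26, 0], [32, 33, 0], [33, 34, 0], [33, 34, 0], [33, 34, 0], [33, 34, 0], [31, 32, 0], [22, 22, 0], [13, 13, 0], [7, 7, 0], [0, 0, 0]], jaw=[36, 36, 36, 36, 36, 36, 36, 36, 36, 36, 36, 36])

```text
clock: 28.22
ee_pos: [0.6281, 0.0226, 0.1515]
eef_rot: [[0.999, 0.04, -0.002], [0.04, -0.999, 0.0], [-0.002, -0.0, -1.0]]
ft_force: [0.2, 1.1, -2.1]
gripper_width: 0.0451
```

Request:
arm_command(twist=[[0, 0, 0], [0, 0, 0], [0, 0, 0], [0, 0, 0]], slide=[[0, 0, 20], [0, 0, 14], [0, 0, 5], [0, 0, 0]], jaw=[36, 36, 36, 36])

```text
clock: 28.72
ee_pos: [0.6282, 0.0235, 0.1135]
eef_rot: [[0.999, 0.041, -0.001], [0.041, -0.999, 0.0], [-0.001, -0.0, -1.0]]
ft_force: [-0.3, -1.1, -1.8]
gripper_width: 0.0449
```

```bash
python3 pic.py w15
```

```text
28.775 [0.62858367 0.02342475 0.11394378]
```

View pics/w15.png

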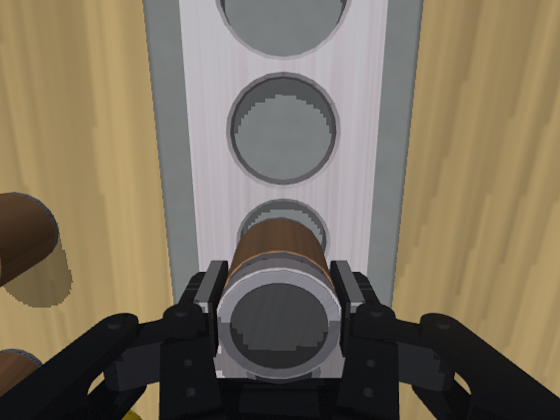

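```bash
python3 held.py w15 279.8 322.5 .0336 .6302 .0234; python3 tin.py w15 283.5 128 .068;python3 tin.py w15 283 199 .068
```

```text
tin at [0.6284 0.024 ] off tcp tool [-0.2 -0.6 -0. ] to goal tool [1.8 0.7 0. ] TCP to goal [1.6 0.1 0. ] z 0.11394378108251046
at [0.6279 0.0873] tool dx,dy mm [  1.9 -63.9  -0. ] z 0.11394378108251046
at [0.6293 0.0489] tool dx,dy mm [  1.8 -25.5  -0. ] z 0.11394378108251046
```

Request:
arm_command(twist=[[0, 0, 0], [0, 0, 0], [0, 0, 0], [0, 0, 0], [0, 0, 0]], slide=[[1.8, 0.4, 0], [0, 0, 8], [0, 0, 8], [0, 0, 5], [0, 0, 4]], jaw=[36, 36, 36, 36, 36])

```text
clock: 29.4
ee_pos: [0.6301, 0.0229, 0.0881]
eef_rot: [[0.999, 0.041, -0.001], [0.041, -0.999, 0.0], [-0.001, -0.0, -1.0]]
ft_force: [1.0, -0.5, -1.4]
gripper_width: 0.045
```

Request:
arm_command(twist=[[0, 0, 0], [0, 0, 0], [0, 0, 0]], slide=[[0, 0, 4], [0, 0, 3], [0, 0, 2]], jaw=[36, 36, 36])

```text
clock: 29.78
ee_pos: [0.6303, 0.023, 0.0795]
eef_rot: [[0.999, 0.041, 0.0], [0.041, -0.999, -0.0], [0.0, 0.0, -1.0]]
ft_force: [-0.7, -0.6, -2.0]
gripper_width: 0.0449
```

Request:
arm_command(twist=[[0, 0, 0], [0, 0, 0], [0, 0, 0], [0, 0, 0], [0, 0, 0]], slide=[[0, 0, 1.2], [0, 0, 0], [0, 0, 0], [0, 0, 0], [0, 0, 0]], jaw=[36, 36, 52, 65, 70])

```text
clock: 30.4
ee_pos: [0.6304, 0.023, 0.0785]
eef_rot: [[0.999, 0.041, 0.0], [0.041, -0.999, -0.0], [0.0, 0.0, -1.0]]
ft_force: [-0.1, 0.0, -0.1]
gripper_width: 0.0699
```

Request:
arm_command(twist=[[0, 0, 0], [0, 0, 0], [0, 0, 0], [0, 0, 0], [0, 0, 0]], slide=[[0, 0, -10], [0, 0, -35], [0, 0, -45], [0, 0, -45], [0, 0, -10]], jaw=[80, 80, 80, 80, 80])

```text
clock: 31.02
ee_pos: [0.632, 0.0228, 0.2276]
eef_rot: [[0.999, 0.041, 0.006], [0.041, -0.999, -0.0], [0.006, 0.001, -1.0]]
ft_force: [-0.3, 0.1, -0.3]
gripper_width: 0.0796
```

```bash
python3 pic.py w16
```

```text
31.075 [0.63166386 0.02285276 0.22704804]
```

View pics/w16.png

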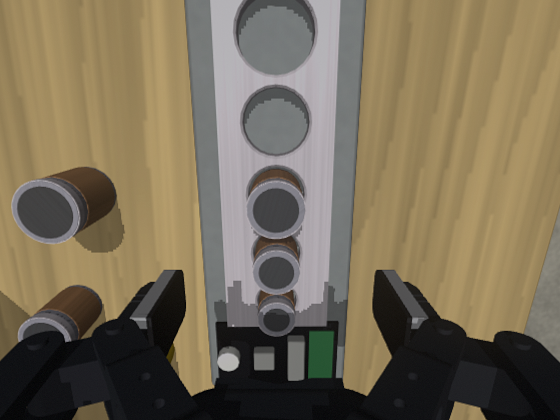

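Request:
arm_command(twist=[[0, 0, 0], [0, 0, 0], [0, 0, 0], [0, 0, 0], [0, 0, 0], [0, 0, 0], [0, 0, 0], [0, 0, 0], [0, 0, 0]], slide=[[-12, 6, 0], [-28, 14, 0], [-36, 18, 0], [-40, 20, 0], [-40, 20, 0], [-36, 18, 0], [-22, 11, 0], [-13, 7, 0], [0, 0, 0]], jaw=[84, 84, 84, 84, 84, 84, 84, 84, 84])

```text
clock: 32.2
ee_pos: [0.4077, -0.1003, 0.2232]
eef_rot: [[0.999, 0.039, -0.0], [0.039, -0.999, 0.0], [-0.0, -0.0, -1.0]]
ft_force: [0.9, -0.1, 0.2]
gripper_width: 0.0838
```

```bash
python3 pic.py w17
```

```text
32.25 [ 0.40838124 -0.10019596  0.22328595]
```

View pics/w17.png

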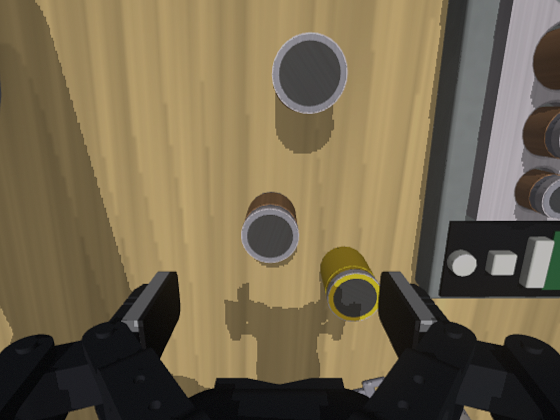

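```bash
python3 tin.py w17 269.5 234.5 .069
```

```text
at [ 0.4006 -0.1369] tool dx,dy mm [-9.3 36.3 -0. ] z 0.22328594752280959
```

Request:
arm_command(twist=[[0, 0, 0], [0, 0, 0], [0, 0, 0], [0, 0, 0], [0, 0, 0], [0, 0, 0], [0, 0, 0], [0, 0, 0], [0, 0, 0]], slide=[[-5, 18, 5], [-4, 18, 20], [0, 0, 35], [0, 0, 35], [0, 0, 35], [0, 0, 32], [0, 0, 22], [0, 0, 10], [0, 0, 0]], jaw=[84, 84, 84, 84, 84, 84, 84, 84, 84])

```text
clock: 33.38
ee_pos: [0.4008, -0.1362, 0.0291]
eef_rot: [[0.999, 0.041, -0.001], [0.041, -0.999, 0.001], [-0.001, -0.001, -1.0]]
ft_force: [-0.1, -0.2, 0.1]
gripper_width: 0.084
```

```bash
python3 pic.py w18
```

```text
33.425 [ 0.40106561 -0.13645865  0.02961121]
```

View pics/w18.png

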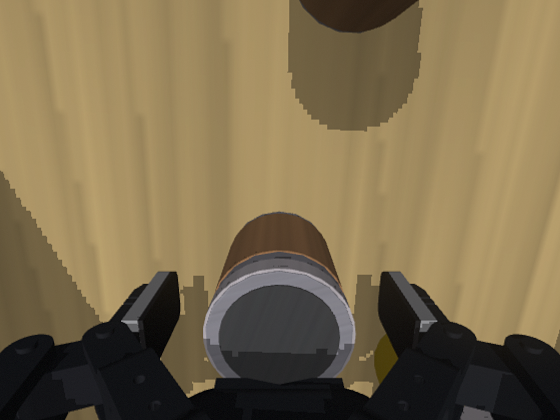

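```bash
python3 tin.py w18 279.5 334 .069
```

```text
at [ 0.4008 -0.1362] tool dx,dy mm [-0.2 -0.3 -0. ] z 0.02961121256327811
```

Request:
arm_command(twist=[[0, 0, 0], [0, 0, 0], [0, 0, 0], [0, 0, 0], [0, 0, 0]], slide=[[0, 0, 0], [0, 0, 0], [0, 0, 0], [0, 0, 0], [0, 0, 0]], jaw=[60, 42, 42, 42, 42], grip_force=45)

```text
clock: 34.05
ee_pos: [0.4011, -0.1368, 0.0303]
eef_rot: [[0.999, 0.04, 0.001], [0.04, -0.999, -0.001], [0.001, 0.001, -1.0]]
ft_force: [-1.3, 0.8, 7.5]
gripper_width: 0.0513
```

Request:
arm_command(twist=[[0, 0, 0], [0, 0, 0], [0, 0, 0], [0, 0, 0], [0, 0, 0]], slide=[[0, 0, -10], [0, 0, -35], [0, 0, -45], [0, 0, -35], [0, 0, -5]], jaw=[42, 42, 42, 42, 42])

```text
clock: 34.67
ee_pos: [0.4018, -0.1372, 0.1618]
eef_rot: [[0.999, 0.041, 0.004], [0.041, -0.999, -0.002], [0.004, 0.002, -1.0]]
ft_force: [0.2, 0.4, -3.8]
gripper_width: 0.0512
```

Request:
arm_command(twist=[[0, 0, 0], [0, 0, 0], [0, 0, 0], [0, 0, 0], [0, 0, 0], [0, 0, 0], [0, 0, 0], [0, 0, 0], [0, 0, 0], [0, 0, 0], [0, 0, 0]], slide=[[10, -9, -3], [22, -21, -3], [29, -27, 0], [32, -30, 0], [32, -30, 0], [32, -30, 0], [31, -27, 0], [25, -21, 0], [15, -12, 0], [7, -7, 0], [0, 0, 0]], jaw=[42, 42, 42, 42, 42, 42, 42, 42, 42, 42, 42])

```text
clock: 36.05
ee_pos: [0.6261, 0.0875, 0.1641]
eef_rot: [[0.999, 0.041, -0.002], [0.041, -0.999, -0.0], [-0.002, -0.0, -1.0]]
ft_force: [-0.5, -0.3, -4.1]
gripper_width: 0.051
```

Request:
arm_command(twist=[[0, 0, 0], [0, 0, 0], [0, 0, 0], [0, 0, 0]], slide=[[0, 0, 20], [0, 0, 18], [0, 0, 7], [0, 0, 0]], jaw=[42, 42, 42, 42])

```text
clock: 36.55
ee_pos: [0.6261, 0.0865, 0.1202]
eef_rot: [[0.999, 0.04, -0.001], [0.04, -0.999, -0.0], [-0.001, 0.0, -1.0]]
ft_force: [0.7, 0.7, -2.9]
gripper_width: 0.0511
```

```bash
python3 pic.py w19
```

```text
36.6 [0.62668007 0.0865909  0.120829  ]
```

View pics/w19.png

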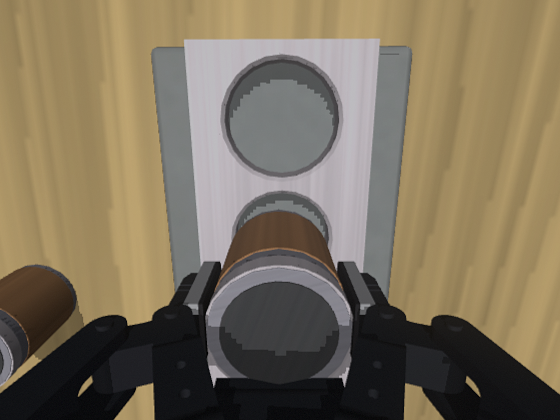

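```bash
python3 held.py w19 280 332 .0387 .6275 .0866; python3 tin.py w19 281.5 115.5 .068;python3 tin.py w19 282 191.5 .068;python3 tin.py w19 282 176 .068
```

```text
tin at [0.6264 0.0869] off tcp tool [-0.3 -0.3 -0. ] to goal tool [1.1 0.3 0. ] TCP to goal [0.8 0.  0. ] z 0.12082899570744175
at [0.6246 0.1565] tool dx,dy mm [  0.8 -69.9  -0. ] z 0.12082899570744175
at [0.6267 0.1146] tool dx,dy mm [  1.1 -28.   -0. ] z 0.12082899570744175
at [0.6263 0.1236] tool dx,dy mm [  1.1 -37.   -0. ] z 0.12082899570744175
```

Request:
arm_command(twist=[[0, 0, 0], [0, 0, 0], [0, 0, 0], [0, 0, 0], [0, 0, 0]], slide=[[1, 0.4, 0], [0, 0, 10], [0, 0, 9], [0, 0, 6], [0, 0, 4]], jaw=[42, 42, 42, 42, 42])

```text
clock: 37.22
ee_pos: [0.6274, 0.0865, 0.0907]
eef_rot: [[0.999, 0.041, -0.001], [0.041, -0.999, -0.0], [-0.001, -0.0, -1.0]]
ft_force: [-0.0, -0.0, -2.8]
gripper_width: 0.0511
```

Request:
arm_command(twist=[[0, 0, 0], [0, 0, 0], [0, 0, 0]], slide=[[0, 0, 4], [0, 0, 3], [0, 0, 2.5]], jaw=[42, 42, 42])

```text
clock: 37.6
ee_pos: [0.6278, 0.0865, 0.0818]
eef_rot: [[0.999, 0.041, 0.0], [0.041, -0.999, -0.0], [0.0, 0.0, -1.0]]
ft_force: [-0.2, -0.6, -4.5]
gripper_width: 0.0508
```

Request:
arm_command(twist=[[0, 0, 0], [0, 0, 0], [0, 0, 0], [0, 0, 0], [0, 0, 0]], slide=[[0, 0, 1.2], [0, 0, 0], [0, 0, 0], [0, 0, 0], [0, 0, 0]], jaw=[42, 42, 57, 70, 76])

```text
clock: 38.22
ee_pos: [0.6279, 0.0865, 0.081]
eef_rot: [[0.999, 0.041, 0.001], [0.041, -0.999, -0.0], [0.001, 0.0, -1.0]]
ft_force: [-0.1, -1.5, 0.0]
gripper_width: 0.0759
```

Request:
arm_command(twist=[[0, 0, 0], [0, 0, 0], [0, 0, 0], [0, 0, 0], [0, 0, 0]], slide=[[0, 0, -10], [0, 0, -35], [0, 0, -45], [0, 0, -45], [0, 0, -10]], jaw=[84, 84, 84, 84, 84])

```text
clock: 38.85
ee_pos: [0.6294, 0.0866, 0.23]
eef_rot: [[0.999, 0.041, 0.006], [0.041, -0.999, 0.0], [0.006, 0.0, -1.0]]
ft_force: [0.3, 0.4, -0.7]
gripper_width: 0.0837
```

```bash
python3 pic.py w20
```

```text
38.9 [0.62907796 0.08652374 0.22940816]
```

View pics/w20.png

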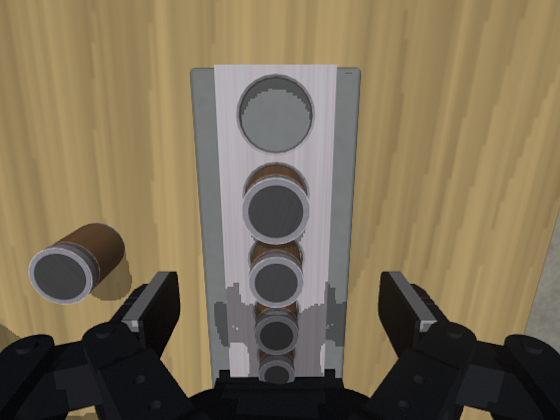

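```bash
python3 tin.py w20 62 275 .076; python3 tin.py w20 276 210 .119
```

```text
at [0.4304 0.0024] tool dx,dy mm [-202.   76.   -1.] z 0.22940815655409022
at [0.6278 0.0862] tool dx,dy mm [-1.3  0.3 -0. ] z 0.22940815655409022
```

Request:
arm_command(twist=[[0, 0, 0], [0, 0, 0], [0, 0, 0], [0, 0, 0], [0, 0, 0], [0, 0, 0], [0, 0, 0], [0, 0, 0]], slide=[[-14, 3, 0], [-28, 6, 0], [-38, 8, 0], [-40, 8, 0], [-36, 7, 0], [-22, 5, 0], [-12, 2, 0], [0, 0, 0]], jaw=[85, 85, 85, 85, 85, 85, 85, 85])

```text
clock: 39.9
ee_pos: [0.4392, 0.0398, 0.2255]
eef_rot: [[0.999, 0.04, -0.0], [0.04, -0.999, 0.0], [-0.0, -0.0, -1.0]]
ft_force: [0.6, -0.9, 0.9]
gripper_width: 0.0851
```

```bash
python3 pic.py w21
```

```text
39.95 [0.43986059 0.03986629 0.22560357]
```

View pics/w21.png

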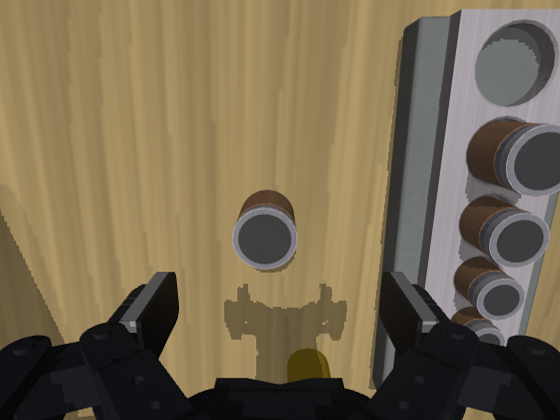

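```bash
python3 tin.py w21 265 237.5 .076
```

```text
at [0.4282 0.002 ] tool dx,dy mm [-13.2  37.4  -0. ] z 0.22560357166626382
```

Request:
arm_command(twist=[[0, 0, 0], [0, 0, 0], [0, 0, 0], [0, 0, 0], [0, 0, 0], [0, 0, 0], [0, 0, 0], [0, 0, 0], [0, 0, 0]], slide=[[-7, 19, 0], [-6, 18.4, 20], [0, 0, 35], [0, 0, 35], [0, 0, 35], [0, 0, 32], [0, 0, 24], [0, 0, 12], [0, 0, 0]], jaw=[85, 85, 85, 85, 85, 85, 85, 85, 85])

```text
clock: 41.08
ee_pos: [0.428, 0.002, 0.0322]
eef_rot: [[0.999, 0.041, -0.001], [0.041, -0.999, 0.0], [-0.001, -0.0, -1.0]]
ft_force: [0.2, 0.5, 0.2]
gripper_width: 0.0848
```

```bash
python3 pic.py w22
```

```text
41.125 [0.42842224 0.00195345 0.03282408]
```

View pics/w22.png

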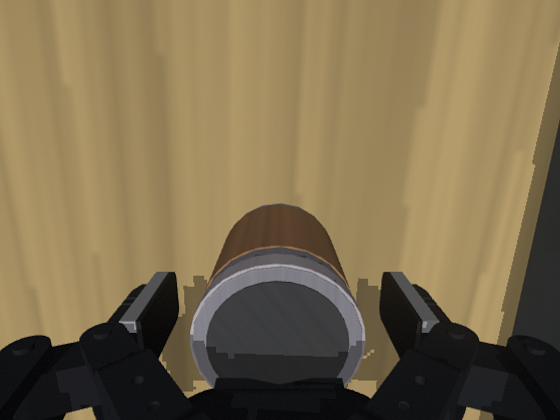

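Centred on tin5. Grip firmly and lift.

Request:
arm_command(twist=[[0, 0, 0], [0, 0, 0], [0, 0, 0], [0, 0, 0], [0, 0, 0]], slide=[[0, 0, 0], [0, 0, 0], [0, 0, 0], [0, 0, 0], [0, 0, 0]], jaw=[64, 48, 48, 48, 48], grip_force=55)

```text
clock: 41.75
ee_pos: [0.4285, 0.0018, 0.0337]
eef_rot: [[0.999, 0.041, 0.001], [0.041, -0.999, -0.0], [0.001, 0.0, -1.0]]
ft_force: [-0.7, -0.1, 7.7]
gripper_width: 0.0567
```

Request:
arm_command(twist=[[0, 0, 0], [0, 0, 0], [0, 0, 0], [0, 0, 0], [0, 0, 0]], slide=[[0, 0, -10], [0, 0, -35], [0, 0, -45], [0, 0, -40], [0, 0, -5]], jaw=[48, 48, 48, 48, 48])

```text
clock: 42.38
ee_pos: [0.4296, 0.0017, 0.1705]
eef_rot: [[0.999, 0.041, 0.005], [0.041, -0.999, -0.001], [0.005, 0.001, -1.0]]
ft_force: [-0.3, -0.2, -4.7]
gripper_width: 0.0569
```

Request:
arm_command(twist=[[0, 0, 0], [0, 0, 0], [0, 0, 0], [0, 0, 0], [0, 0, 0], [0, 0, 0], [0, 0, 0], [0, 0, 0], [0, 0, 0], [0, 0, 0]], slide=[[10, -8, 0], [22, -17, 0], [29, -21, 0], [32, -23, 0], [32, -23, 0], [30, -21, 0], [23, -16, 0], [15, -11, 0], [8, -6, 0], [0, 0, 0]], jaw=[48, 48, 48, 48, 48, 48, 48, 48, 48, 48])

```text
clock: 43.62
ee_pos: [0.6224, 0.1564, 0.1661]
eef_rot: [[0.999, 0.041, -0.002], [0.041, -0.999, -0.0], [-0.002, 0.0, -1.0]]
ft_force: [-0.7, 0.2, -3.3]
gripper_width: 0.0571
```

Request:
arm_command(twist=[[0, 0, 0], [0, 0, 0], [0, 0, 0], [0, 0, 0]], slide=[[0, 0, 20], [0, 0, 18], [0, 0, 7], [0, 0, 0]], jaw=[48, 48, 48, 48])

```text
clock: 44.12
ee_pos: [0.6224, 0.1557, 0.1225]
eef_rot: [[0.999, 0.04, -0.001], [0.04, -0.999, -0.0], [-0.001, 0.0, -1.0]]
ft_force: [0.3, 0.6, -3.4]
gripper_width: 0.057
```

```bash
python3 pic.py w23
```

```text
44.175 [0.62288126 0.15575115 0.12309695]
```

View pics/w23.png

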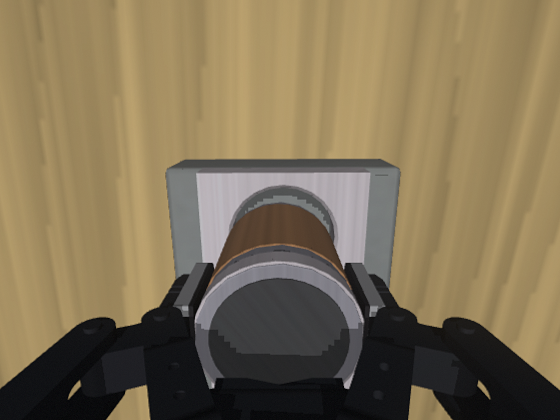

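```bash
python3 held.py w23 280 340 .0423 .6245 .1554; python3 tin.py w23 282.5 186.5 .068
```

```text
tin at [0.6226 0.1555] off tcp tool [-0.3  0.2 -0. ] to goal tool [1.9 0.2 0. ] TCP to goal [1.6 0.4 0. ] z 0.12309694860172196
at [0.6231 0.1862] tool dx,dy mm [  1.4 -30.4  -0. ] z 0.12309694860172196
```

Request:
arm_command(twist=[[0, 0, 0], [0, 0, 0], [0, 0, 0], [0, 0, 0], [0, 0, 0]], slide=[[1.6, 0.5, 0], [0, 0, 10], [0, 0, 9], [0, 0, 5], [0, 0, 4]], jaw=[48, 48, 48, 48, 48])

```text
clock: 44.8
ee_pos: [0.6243, 0.1555, 0.0941]
eef_rot: [[0.999, 0.041, -0.001], [0.041, -0.999, -0.0], [-0.001, 0.0, -1.0]]
ft_force: [-0.1, -0.5, -5.3]
gripper_width: 0.0567
```

Request:
arm_command(twist=[[0, 0, 0], [0, 0, 0], [0, 0, 0]], slide=[[0, 0, 4], [0, 0, 3], [0, 0, 2.5]], jaw=[48, 48, 48])

```text
clock: 45.18
ee_pos: [0.6245, 0.1555, 0.0851]
eef_rot: [[0.999, 0.041, 0.0], [0.041, -0.999, 0.0], [0.0, -0.0, -1.0]]
ft_force: [0.2, -0.4, -3.8]
gripper_width: 0.0568
```

Request:
arm_command(twist=[[0, 0, 0], [0, 0, 0], [0, 0, 0], [0, 0, 0], [0, 0, 0]], slide=[[0, 0, 1.4], [0, 0, 0], [0, 0, 0], [0, 0, 0], [0, 0, 0]], jaw=[48, 48, 63, 76, 82])

```text
clock: 45.8
ee_pos: [0.6247, 0.1556, 0.0841]
eef_rot: [[0.999, 0.041, 0.001], [0.041, -0.999, 0.0], [0.001, -0.0, -1.0]]
ft_force: [0.4, -0.2, -0.5]
gripper_width: 0.0821
```

Request:
arm_command(twist=[[0, 0, 0], [0, 0, 0], [0, 0, 0], [0, 0, 0], [0, 0, 0], [0, 0, 0]], slide=[[0, 0, 0], [0, 0, -10], [0, 0, -35], [0, 0, -45], [0, 0, -45], [0, 0, -10]], jaw=[85, 85, 85, 85, 85, 85])

```text
clock: 46.55
ee_pos: [0.6262, 0.1558, 0.2331]
eef_rot: [[0.999, 0.041, 0.006], [0.041, -0.999, 0.001], [0.006, -0.001, -1.0]]
ft_force: [0.9, 0.8, 0.3]
gripper_width: 0.0851
```

```bash
python3 pic.py w24
```

```text
46.6 [0.62586031 0.15569206 0.23247458]
```

View pics/w24.png

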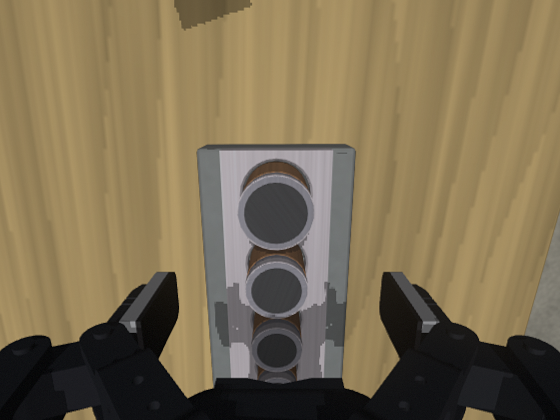

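Request:
arm_command(twist=[[0, 0, 0], [0, 0, 0], [0, 0, 0], [0, 0, 0], [0, 0, 0], [0, 0, 0], [0, 0, 0], [0, 0, 0], [0, 0, 0], [0, 0, 0], [0, 0, 0], [0, 0, 0]], slide=[[-1, 12, 0], [-2, 27, 0], [-2, 36, 0], [-2, 40, 0], [-2, 42, 0], [-2, 42, 0], [-2, 42, 0], [-1, 36, 0], [-1, 24, 20], [0, 14, 25], [0, 0, 15], [0, 0, 0]], jaw=[0, 0, 0, 0, 0, 0, 0, 0, 0, 0, 0, 0])

```text
clock: 48.1
ee_pos: [0.6209, -0.1592, 0.167]
eef_rot: [[0.999, 0.041, -0.003], [0.041, -0.999, 0.001], [-0.003, -0.002, -1.0]]
ft_force: [-0.0, 0.1, 0.4]
gripper_width: 0.0005
```

```bash
python3 pic.py w25
```

```text
48.15 [ 0.62172579 -0.15914785  0.16827632]
```

View pics/w25.png

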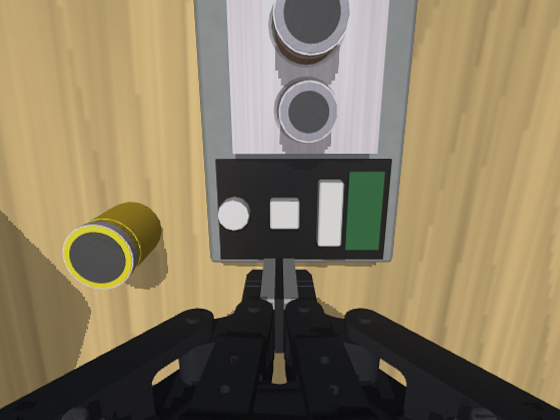

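```bash
for k in "233.5 214" "284.5 215" "330 213";do python3 tin.py w25 $k .065;done
```

```text
at [ 0.5873 -0.1611] tool dx,dy mm [-34.5   0.6   0. ] z 0.16827631543832608
at [ 0.6247 -0.1604] tool dx,dy mm [ 2.9  1.3 -0. ] z 0.16827631543832608
at [ 0.658  -0.1575] tool dx,dy mm [36.3 -0.2 -0.1] z 0.16827631543832608
```

Request:
arm_command(twist=[[0, 0, 0], [0, 0, 0], [0, 0, 0], [0, 0, 0], [0, 0, 0], [0, 0, 0], [0, 0, 0]], slide=[[2, 0.5, 15], [0, 0, 28], [0, 0, 28], [0, 0, 16], [0, 0, 8], [0, 0, 3], [0, 0, 2]], jaw=[0, 0, 0, 0, 0, 0, 0])

```text
clock: 49.02
ee_pos: [0.6249, -0.1604, 0.0695]
eef_rot: [[0.999, 0.041, 0.001], [0.041, -0.999, -0.0], [0.001, 0.001, -1.0]]
ft_force: [0.3, 0.8, 0.2]
gripper_width: 0.0001
```

Request:
arm_command(twist=[[0, 0, 0], [0, 0, 0]], slide=[[0, 0, 2], [0, 0, 1]], jaw=[0, 0])

```text
clock: 49.28
ee_pos: [0.6245, -0.1603, 0.0661]
eef_rot: [[0.999, 0.041, 0.0], [0.041, -0.999, -0.0], [0.0, 0.0, -1.0]]
ft_force: [0.3, 0.8, -0.5]
gripper_width: -0.0002
```

Request:
arm_command(twist=[[0, 0, 0], [0, 0, 0], [0, 0, 0], [0, 0, 0], [0, 0, 0], [0, 0, 0]], slide=[[0, 0, 2], [0, 0, 2], [0, 0, 1.5], [0, 0, 1], [0, 0, 0.3], [0, 0, 0]], jaw=[0, 0, 0, 0, 0, 0])

```text
clock: 50.02
ee_pos: [0.6246, -0.1604, 0.06]
eef_rot: [[0.999, 0.041, 0.001], [0.041, -0.999, -0.0], [0.001, 0.0, -1.0]]
ft_force: [-3.0, 0.2, 11.9]
gripper_width: 0.0001
```

Request:
arm_command(twist=[[0, 0, 0], [0, 0, 0], [0, 0, 0], [0, 0, 0], [0, 0, 0], [0, 0, 0], [0, 0, 0], [0, 0, 0]], slide=[[0, 0, 0], [0, 0, 0], [0, 0, -5], [0, 0, -10], [0, 0, -15], [10, 0, 0], [16, 0, 0], [7, 0, 0]], jaw=[0, 0, 0, 0, 0, 0, 0, 0])

```text
clock: 51.02
ee_pos: [0.6583, -0.1588, 0.0887]
eef_rot: [[0.999, 0.041, 0.0], [0.041, -0.999, -0.0], [0.0, 0.0, -1.0]]
ft_force: [1.6, 0.4, -0.3]
gripper_width: -0.0
```

Request:
arm_command(twist=[[0, 0, 0], [0, 0, 0], [0, 0, 0], [0, 0, 0], [0, 0, 0], [0, 0, 0]], slide=[[0, 0, 0], [0, 0, 8], [0, 0, 8], [0, 0, 5], [0, 0, 2.5], [0, 0, 0]], jaw=[0, 0, 0, 0, 0, 0])

```text
clock: 51.78
ee_pos: [0.6572, -0.1589, 0.0655]
eef_rot: [[0.999, 0.041, -0.0], [0.041, -0.999, 0.0], [-0.0, -0.0, -1.0]]
ft_force: [0.3, -1.1, -0.1]
gripper_width: -0.0002
```

Request:
arm_command(twist=[[0, 0, 0], [0, 0, 0], [0, 0, 0], [0, 0, 0], [0, 0, 0]], slide=[[0, 0, 2], [0, 0, 2], [0, 0, 1.5], [0, 0, 0.8], [0, 0, 0]], jaw=[0, 0, 0, 0, 0])

```text
clock: 52.4
ee_pos: [0.6576, -0.159, 0.0601]
eef_rot: [[0.999, 0.041, 0.001], [0.041, -0.999, -0.0], [0.001, 0.0, -1.0]]
ft_force: [-2.3, 1.1, 9.1]
gripper_width: 0.0002
```

Request:
arm_command(twist=[[0, 0, 0], [0, 0, 0], [0, 0, 0], [0, 0, 0], [0, 0, 0], [0, 0, 0], [0, 0, 0], [0, 0, 0], [0, 0, 0]], slide=[[0, 0, 0.3], [0, 0, 0], [0, 0, 0], [0, 0, -5], [0, 0, -30], [0, 0, -45], [0, 0, -45], [0, -20, -40], [0, -10, -20]], jaw=[0, 0, 0, 0, 0, 0, 0, 0, 0])

```text
clock: 53.52
ee_pos: [0.6567, -0.1284, 0.2463]
eef_rot: [[0.999, 0.041, 0.003], [0.041, -0.999, -0.001], [0.003, 0.001, -1.0]]
ft_force: [-0.6, -0.4, -0.4]
gripper_width: -0.0003
```

```bash
python3 pic.py w26;python3 - <<'E'
from h import *
for n in ["scene","side"]:
    c=manip.read_camera(n)["pixels"][:,:,::-1]
    y,x=(100,150) if n=="scene" else (150,200)
    cv2.imwrite(f"pics/e_{n}.png",cv2.resize(c[y:y+210,x:x+260],None,fx=2.8,fy=2.8,interpolation=cv2.INTER_CUBIC))
E
```

```text
53.575 [ 0.65730149 -0.12752535  0.24827255]
```

View pics/e_side.png

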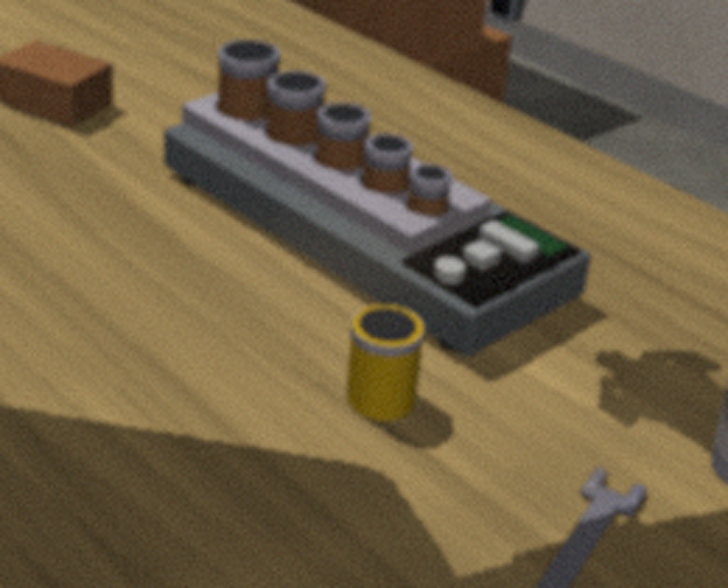

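View pics/e_scene.png

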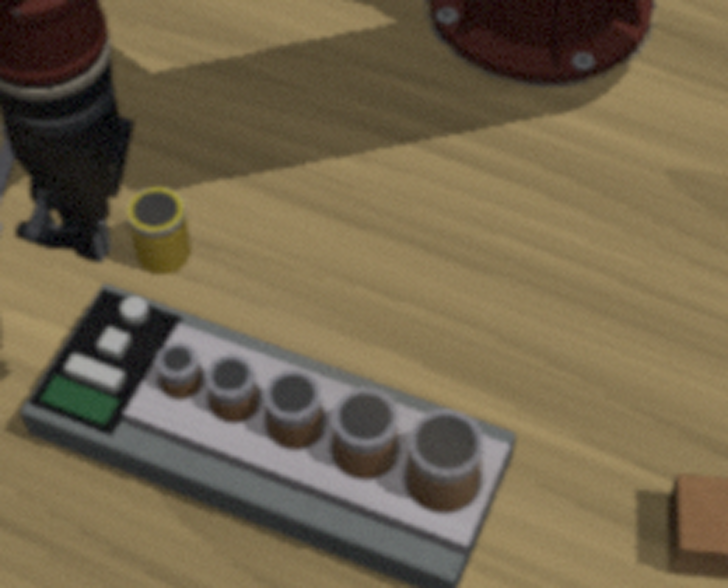

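View pics/w26.png

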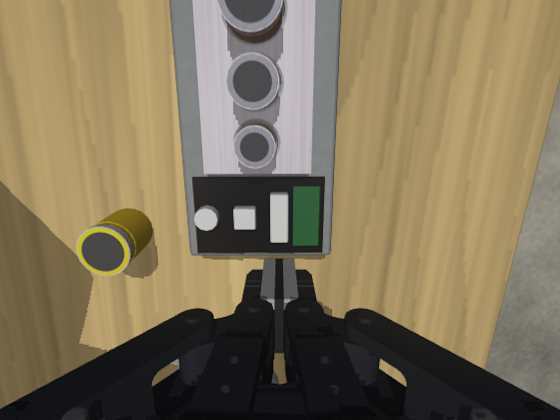

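Request:
arm_command(twist=[[0, 0, 0], [0, 0, 0], [0, 0, 0], [0, 0, 0]], slide=[[0, 0, 0], [0, 0, 0], [0, 0, 0], [0, 0, 0]], jaw=[0, 0, 0, 0])

```text
clock: 54.18
ee_pos: [0.656, -0.1291, 0.2435]
eef_rot: [[0.999, 0.04, -0.0], [0.04, -0.999, 0.0], [-0.0, -0.0, -1.0]]
ft_force: [0.6, 0.3, 0.2]
gripper_width: 0.0002
```

```bash
python3 -c "
from plant import manip
print(manip.close_job())"
```

```text
the job is handed in; nothing more can be done
None
```

I completed the whole sequence and handed the job in at about 54 s, well inside the 208 s limit. The hand-in reports no verdict, so what follows rests on my own checks.

- **Order:** I pressed the zero key and seated tins 1 to 5 from smallest to largest. All five were present, and I left the yellow look-alike alone. I then pressed the count key and the store key, one at a time.
- **Key presses:** I could not read key travel, so I judged each press by force and fingertip height. They read 13.5 N for zero, 11.9 N for count and 9.1 N for store, against about 5 N for fully down. At each press the fingertips were at about 60 mm.
- **Final pictures:** The side, scene and wrist views show all five tins upright in their own pockets and all three keys up. The robot was clear, with its force reading near zero. The yellow tin and the nail box stand where they were. The wrench and spray bottle are only partly in those last crops, but the arm never went near them.
- **Positions after release:** I re-measured tins 1, 2 and 4 from the wrist camera, and each was within about 1 mm of its pocket centre. I checked tins 3 and 5 only by eye, where they looked centred.
- **Disagreements:** My first two-camera estimates read heights 2 to 7 mm low. One check of tin 3's lid height came out about 9 mm high. I told the tins apart by lid diameter as well, and then worked from the stated heights, which agreed with the close wrist views.

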